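# Put the serving slates away in their cradle and latch it

## Task

Put the second serving slate away in the leaning slate cradle: first lay the cork separator flat on the slate that is already in the cradle, then lay the loose slate flat on top of the cork, setting both down between the posts without dropping them. Then swing the retaining bar over the stack until it rests fully home in its catch, and let go; leave the eggs and the bottle where they are.

Things in the scene. Friction and masses are not known exactly. Their poses are not given: they have to be found in the camera images.
- bed: Leaning wooden bed of the fixed slate cradle. Origin: centre of its top face, 85 mm above the counter. x points up the slope (away from the robot, rising 28 deg), y to the left along its length, z square to the bed (28 deg from vertical, towards the robot). Slates lie on the z = 0 face, long sides along y. 56 (x) x 176 (y) x 8 mm, on legs and a 150 x 170 x 10 mm foot plate.
- bed_slot (a point): Middle of the slot between the cradle's four posts, 34 mm above the bed's origin, level with the posts' round tops; axes as the bed. The steel posts, 8 mm thick, 34 mm tall, stand at x = +-36, y = +-44 mm on 18 mm wide crosspieces: the slot is 64 mm wide, 142 mm long between hinge and catch. Beside the bed, between the posts (|y| under 35 mm), it is open for fingers.
- slate_low_c (a point): Centre of the slate already in the cradle, flat on the bed near its middle: a dark grey slab 56 (x) x 130 (y) x 10 (z) mm, 0.2 kg. Loose. Its axes lie along those of the bed.
- slate_c (a point): Centre (half-way up) of the loose slate lying flat on the counter: a dark grey slab 56 (x) x 130 (y) x 10 (z) mm, about 0.2 kg; z square to its faces. In the finished stack it is the third layer: centre 21 mm above the bed's face.
- separator_c (a point): Centre (half-way up) of the separator, a stiff light brown cork sheet 56 (x) x 130 (y) x 6 (z) mm, about 0.03 kg, flat on the counter; z square to its faces. In the finished stack it is the second layer: centre 13 mm above the bed's face. It and the loose slate lie in two spots on the robot's right, either way round, a little turned.
- bar (a joint): Angle of the flat aluminium retaining bar (14 mm wide, 8 mm thick, 210 mm long from its hinge), rad: 0 = across the stack, home in the catch (a stop), its underside 29 mm above the bed's face, 3 mm over the full 26 mm stack; 1.57 = square to the bed; starts at 1.65 to 2.0, leaning outwards; other stop 2.1. Stiff hinge: it stays where left; 1 to 3 N at the grip moves it.
- bar_hinge (a point): Centre of the bar's hinge, at x = 0, y = +80, z = +33 mm in the bed's frame, with the bed's axes. The hinge axis is the bed's x. From here, at angle q, the bar points along (0, -cos q, sin q) in the bed's frame. The hinge block fills y = +72 to +88 mm, 34 mm wide, 44 mm tall.
- bar_grip (a point): Middle of the bar's black grip at its free end, 190 mm from the hinge: 14 mm wide along the bed's x (always), 40 mm long, 12 mm thick. It turns with the bar; its -y axis points to the free end. With the bar closed it is at x = 0, y = -110, z = +33 mm in the bed's frame, with free space around and below. Pinched across the 14 mm, it turns between the pads as the bar swings.
- catch (a point): Floor of the catch's notch, at x = 0, y = -77, z = +28 mm in the bed's frame, with the bed's axes: a dark steel fork at the bed's right end, 12 mm thick (y), 36 mm wide (x), 44 mm tall above the bed, with a 22 mm wide notch that takes the bar. Nothing snaps: the bar is pressed down until it stops, about 5 N on the grip.
- egg0: Bystander: boiled egg in a steel egg cup, 48 mm across, 87 mm tall, upright; origin at the centre of its underside.
- egg1: Bystander: another egg in its cup, the same.
- egg2: Bystander: another egg in its cup, the same.
- squeeze: Bystander: squeeze bottle to the left behind the cradle, 60 mm across, 190 mm tall; origin at the centre of its underside.
There are look-alikes about, which are no part of the job. What is shaped like the part that bears slate_c but blue, turquoise or yellow is not meant.

How it is judged (in metres and radians):
On the way, in this order (a step that is already met when the one before it is completed fails the run):
1. the separator lies flat on the lower slate in the cradle, let go (x of separator_c in the frame of bed between -0.009 and 0.009 m and y of separator_c in the frame of bed between -0.012 and 0.012 m and z of separator_c in the frame of bed between 0.01 and 0.016 m and angle between the z axis of each of separator_c, slate_low_c and the z axis of bed, either way round below 0.07 rad and angle between the y axis of each of separator_c, slate_low_c and the y axis of bed, either way round below 0.17 rad and x of slate_low_c in the frame of bed between -0.009 and 0.009 m and y of slate_low_c in the frame of bed between -0.012 and 0.012 m and z of slate_low_c in the frame of bed between 0.002 and 0.008 m and contact force between the fingers and separator below 0.1 N), for 0.2 s.
2. the slate lies flat on the separator, let go (x of slate_c in the frame of bed between -0.009 and 0.009 m and y of slate_c in the frame of bed between -0.012 and 0.012 m and z of slate_c in the frame of bed between 0.018 and 0.024 m and angle between the z axis of each of slate_c, separator_c, slate_low_c and the z axis of bed, either way round below 0.07 rad and angle between the y axis of each of slate_c, separator_c, slate_low_c and the y axis of bed, either way round below 0.17 rad and x of separator_c in the frame of bed between -0.009 and 0.009 m and y of separator_c in the frame of bed between -0.012 and 0.012 m and z of separator_c in the frame of bed between 0.01 and 0.016 m and x of slate_low_c in the frame of bed between -0.009 and 0.009 m and y of slate_low_c in the frame of bed between -0.012 and 0.012 m and z of slate_low_c in the frame of bed between 0.002 and 0.008 m and contact force between the fingers and slate below 0.1 N), for 0.2 s.
3. the bar is home in its catch over the stack (value of joint bar below 0.05 rad and x of slate_c in the frame of bed between -0.009 and 0.009 m and y of slate_c in the frame of bed between -0.012 and 0.012 m and z of slate_c in the frame of bed between 0.018 and 0.024 m and angle between the z axis of each of slate_c, separator_c and the z axis of bed, either way round below 0.07 rad and angle between the y axis of each of slate_c, separator_c and the y axis of bed, either way round below 0.17 rad and x of separator_c in the frame of bed between -0.009 and 0.009 m and y of separator_c in the frame of bed between -0.012 and 0.012 m and z of separator_c in the frame of bed between 0.01 and 0.016 m), for 0.2 s.
At the end, for the whole second after the job is handed in: In the cradle, from below: slate, separator, slate, each flat on the one beneath (centre height within 3 mm, lying within 4 deg of the bed's face, turned by less than 10 deg), centred within 9 mm across and 12 mm along the bed, at rest; the bar within 0.05 rad of its stop in the catch (all of step 3 and x of slate_low_c in the frame of bed between -0.009 and 0.009 m and y of slate_low_c in the frame of bed between -0.012 and 0.012 m and z of slate_low_c in the frame of bed between 0.002 and 0.008 m and angle between the z axis of slate_low_c and the z axis of bed, either way round below 0.07 rad and angle between the y axis of slate_low_c and the y axis of bed, either way round below 0.17 rad and linear speed of each of slate_low, separator, slate below 0.02 m/s); the robot touches nothing.
It fails at once if an egg or the bottle is shifted or knocked over (moved more than 30 mm or tipped) (distance of any of egg0, egg1, egg2, squeeze from where it was at the start of the episode above 0.03 m or angle between any of egg0, egg1, egg2, squeeze's own z axis and vertical above 0.5 rad).
It fails at once if the slate or the separator is dropped (falls freely, faster than 0.7 m/s) ((linear speed of slate above 0.7 m/s and contact force between the fingers and slate below 0.1 N) or (linear speed of separator above 0.7 m/s and contact force between the fingers and separator below 0.1 N)).
It also fails if it takes over 72 s, if anything falls off the work surface, if the arm or the gripper's body presses on something with over 40 N, if the wrist force passes 120 N, or if a joint passes its speed limit or range.

## Robot

A 6-joint arm with a two-finger parallel gripper is mounted at the origin on the work surface. World frame = base frame: x ahead of the robot, y to its left, z up, the work surface at z = 0. Lengths are in m, angles in degrees, forces in N, time in s.
With the tool pointing down it reaches from about 0.4 to 0.825 m from the base axis. Payload 7 kg.
Tool frame: the origin (TCP) lies between the finger pads; the fingertips stand 19 mm ahead of it and the grasp point (between the pads) is the TCP; x points along the fingers, y is the direction in which the jaws open and shut, and the axes are right-handed (so a half turn about x gives the same grasp; the last joint's range is limited). The gripper opens to 88 mm and grips with 3 to 60 N. Pads are 19 mm wide; open, the fingers measure 130 mm over their backs; the gripper's body (78 mm by 193 mm) begins 47 mm behind the grasp point.
Start: joints at [82.512, 20.546, 0.682, 0, -70.136, -16.507], TCP at [0.275, 0.617, 0.246] pointing down, gripper open.
Joint ranges: [-176.03, 176.03], [-82.01, 121.73], [-58.28, 71.71], [-173.87, 95.51], [-174.79, -0.11], [-173.66, 173.66]. Speed limits (degrees/s): [136.94, 136.94, 172.46, 180, 180, 180].

## Interface

Orientations are given as [roll, pitch, yaw] about the fixed x, y, z axes, in that order (R = Rz(yaw) Ry(pitch) Rx(roll)).
In Python, from plant import * gives the robot as it stands.
- The arm moves only by the tool step_arm, never from a script. Its argument "steps" is a list of rows, each a list of 2 entries, a list of its own where there are three numbers: the shift along the tool's x, y, z in units of 0.02 m (1.0 is 0.02 m), then the turn about the tool's x in units of 6 degrees (1.0 is 6 degrees). A call has 1 to 20 rows; each row shifts and turns the commanded pose from where the row before left it, along the tool's axes as they then stand; what a row does not reach is not made up. A row lasts 1/12 s, in which the tool goes at most 41.7 mm and 7.16 degrees, less where a joint would pass 70% of its speed; a pose out of reach is approached as far as the arm can. A call with a number of a shift or a turn outside -1 to 1 is refused whole. A call with a gripper value outside its range is refused whole. "fingers" is the closure, from 0 (fully open) to 1 (shut), set as the call begins (left out, the last holds). The fingers move at their own pace and stop on an object; "grip_force" is the grip in N (left out, the last holds). Time passes only in rows, so rows that do not move let the fingers close. It gives the time, the measured TCP pose, the force and the opening at its end, in the units of the state.
- get_state(): the state, without advancing time (a new reading comes with each control period).
- capture(name): name is "scene" or "top" or "wrist"; returns the picture (384x512x3 uint8, blue, green, red); there is no depth.
- camera_model(name): a dict with "intrinsics" (3x3 intrinsics, pixels), "dist_coeffs" ([k1, k2, p1, p2, k3] as OpenCV has them; the pictures are not rectified), "rvec" (rotation vector, rad) and "tvec" (3), from world to camera coordinates, as OpenCV has them. Camera axes: x right, y down, z forward; pixel columns grow to the right and rows downward; lengths in m; the calibration is good to about 2 mm. A picture is of the moment at which its call begins: read the wrist's pose just before it. camera_model takes no time and is no camera call; for the wrist camera it gives the pose at the moment of the call.
- close_job(): hands the job in, once; it reports no verdict.
The state is a dict: "time_s": time; "joints": joint angles; "qd": joint speeds; "joint_torque": joint torques, N m; "tcp_pos": TCP position; "eef_rot": TCP orientation; "contact_force": force on the tool from outside, world axes, zero at the start; "moment": the same for the moment, N m; "gripper_width": finger opening in m.
Only numpy, scipy, OpenCV 4.12 (cv2) and the standard library are available. Lean on these libraries where they do the work, as an engineer would, in place of code of your own. Each camera call takes 0.05 s, during which the arm holds its last target.

## Working session

There is one attempt and no reset: what is moved stays moved. The work goes in short steps, Python scripts to look and compute and a tool call to move; the robot and the scene stay as the last step left them, time stands still between calls to the robot, and variables do not carry over. Pictures are saved under pics/ and viewed, and the job is handed in when it is done.

Besides the shell and the picture viewer there is one more tool, called after ">>>" by a JSON object that holds its "api" and its "payload", one argument or row to a line. step_arm: Moves the arm, as the interface text tells. Its arguments: {"type":"object","properties":{"steps":{"type":"array","items":{"type":"array"}},"fingers":{"type":"number"},"grip_force":{"type":"number"}},"required":["steps"]}

```bash
ls; mkdir -p pics; python3 - <<'E'
from plant import *
import cv2
print(get_state())
for n in ("scene","top","wrist"):
    im=capture(n); cv2.imwrite(f"pics/{n}0.png",im)
    m=camera_model(n); print(n,m)
E
```

```text
pics
{'time_s': 0.0, 'joints': array([ 8.25107487e+01,  2.05929013e+01,  6.31492223e-01, -2.04842000e-02,
       -7.01365642e+01, -1.65065131e+01]), 'qd': array([ 0.00048148, -0.05509725,  0.05750798,  0.03880114,  0.02075949,
        0.01574908]), 'joint_torque': array([ 1.87517021e-04, -5.82708442e+01,  2.93043888e+01,  6.99652523e+00,
        6.87154839e-03, -1.69074842e-04]), 'tcp_pos': array([0.27433629, 0.61620864, 0.24458765]), 'eef_rot': array([  95.38863298,   89.90015165, -108.614108  ]), 'contact_force': array([-0.20745833,  0.3744768 , -0.27456999]), 'moment': array([0.07268224, 0.00013492, 0.04504001]), 'gripper_width': 0.08764302351241245}
scene {'intrinsics': array([[418.31645862,   0.        , 259.71161481],
       [  0.        , 418.31645862, 186.82792043],
       [  0.        ,   0.        ,   1.        ]]), 'dist_coeffs': array([0.04342436, 0.        , 0.        , 0.        , 0.        ]), 'rvec': array([ 2.12216501,  1.50491698, -0.49688492]), 'tvec': array([-0.06924532, -0.39999217,  1.6404842 ])}
top {'intrinsics': array([[469.2284425 ,   0.        , 247.13553464],
       [  0.        , 469.2284425 , 200.44790626],
       [  0.        ,   0.        ,   1.        ]]), 'dist_coeffs': array([-0.04409865,  0.        ,  0.        ,  0.        ,  0.        ]), 'rvec': array([ 2.1786333 , -2.17706915,  0.08705627]), 'tvec': array([-0.09920078,  0.53872861,  1.4590734 ])}
wrist {'intrinsics': array([[295.94922517,   0.        , 254.9900945 ],
       [  0.        , 295.94922517, 188.7323266 ],
       [  0.        ,   0.        ,   1.        ]]), 'dist_coeffs': array([-0.0626164,  0.       ,  0.       ,  0.       ,  0.       ]), 'rvec': array([-1.6214037 ,  2.49766881,  0.33284964]), 'tvec': array([ 0.67484543, -0.03268629,  0.38958661])}
```

View pics/scene0.png

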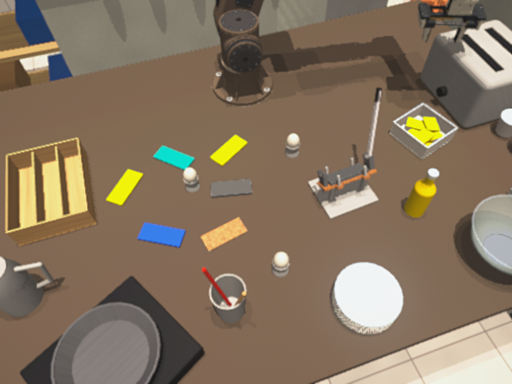

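View pics/top0.png

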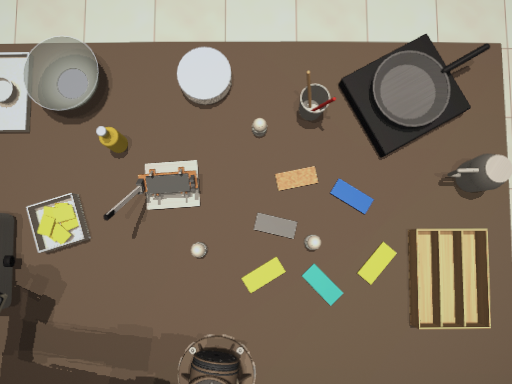

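View pics/wrist0.png

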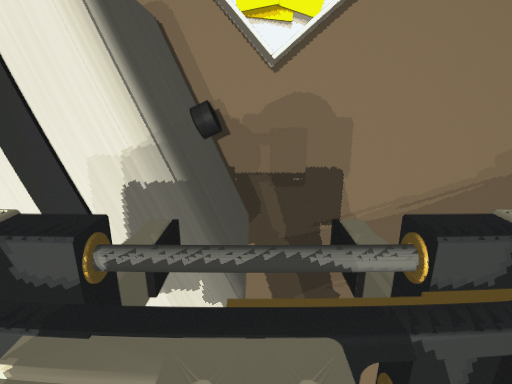

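```bash
cat > h.py <<'E'
import cv2, numpy as np
from scipy.spatial.transform import Rotation as R
def ray(m,uv):
    p=cv2.undistortPoints(np.array(uv,float).reshape(-1,1,2),m["intrinsics"],m["dist_coeffs"]).reshape(-1,2)
    Rm=cv2.Rodrigues(np.array(m["rvec"],float))[0]; t=np.array(m["tvec"],float)
    o=-Rm.T@t; d=np.c_[p,np.ones(len(p))]@Rm
    return o,d
def plane(m,uv,z):
    o,d=ray(m,uv); s=(z-o[2])/d[:,2]; return o+s[:,None]*d
def proj(m,P):
    return cv2.projectPoints(np.array(P,float).reshape(-1,1,3),np.array(m["rvec"],float),np.array(m["tvec"],float),m["intrinsics"],m["dist_coeffs"])[0].reshape(-1,2)
def tri(ms,uvs):
    A=np.zeros((3,3));b=np.zeros(3)
    for m,uv in zip(ms,uvs):
        o,d=ray(m,[uv]);d=d[0]/np.linalg.norm(d[0]);M=np.eye(3)-np.outer(d,d);A+=M;b+=M@o
    return np.linalg.solve(A,b)
def zoom(im,x0,y0,x1,y1,k): return cv2.resize(im[y0:y1,x0:x1],None,fx=k,fy=k,interpolation=cv2.INTER_CUBIC)
E
python3 - <<'E'
from h import *
from plant import *
t=cv2.imread("pics/top0.png"); s=cv2.imread("pics/scene0.png")
a=zoom(t,95,145,215,225,6); cv2.imwrite("pics/t_cr.png",a)
cv2.imwrite("pics/s_cr.png",zoom(s,290,80,400,220,5)[:600])
cv2.imwrite("pics/t_parts.png",zoom(t,235,155,355,305,4))
m=camera_model("top")
hsv=cv2.cvtColor(t,cv2.COLOR_BGR2HSV)
for nm,(u,v),z,lo,hi in (("slate",(275,226),.01,(0,0,60),(180,50,130)),("cork",(297,178),.006,(5,90,120),(20,255,255))):
    print(nm,hsv[v,u], hsv[v+20,u])
    mk=cv2.inRange(hsv,lo,hi); n,l,st,c=cv2.connectedComponentsWithStats(mk)
    i=np.argmin([np.hypot(*(c[j]-(u,v))) if st[j,4]>200 else 1e9 for j in range(n)])
    cn=max(cv2.findContours((l==i).astype('u1'),0,1)[0],key=cv2.contourArea).reshape(-1,2)
    P=plane(m,cn,z)[:,:2]
    r=cv2.minAreaRect((P*1000).astype('f4')); print(r, st[i])
E
```

```text
slate [ 16  22 151] [ 14  84 118]
((590.9259033203125, -126.03131103515625), (1256.138427734375, 1725.466796875), 0.007790754083544016) [     0      0    512    384 185634]
cork [ 17 111 211] [ 14  84 118]
((613.1986694335938, -255.73098754882812), (56.89098358154297, 134.20584106445312), 11.394180297851562) [274 166  45  25 712]
```

View pics/t_cr.png

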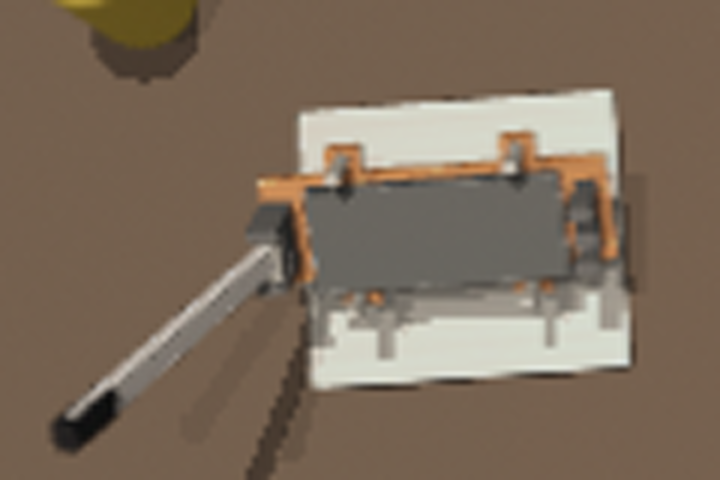

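View pics/s_cr.png

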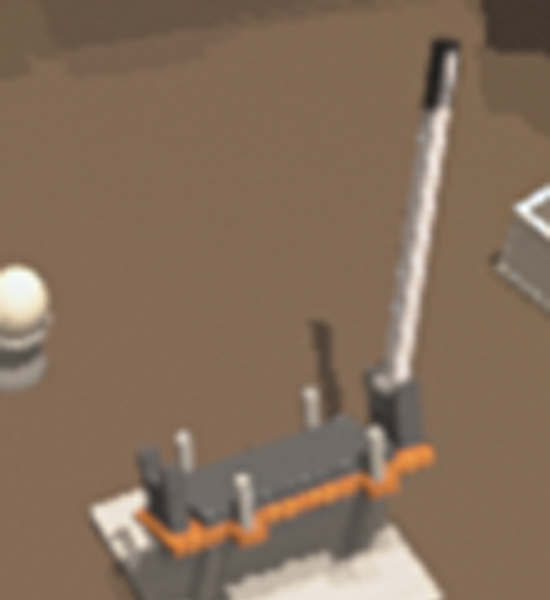

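View pics/t_parts.png

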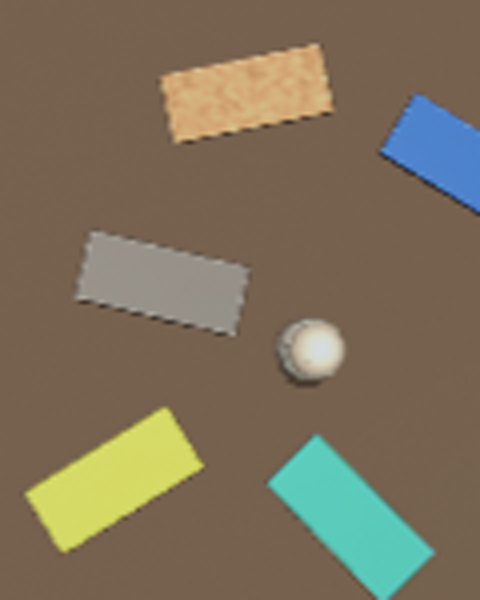

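```bash
python3 - <<'E'
from h import *
from plant import *
t=cv2.imread("pics/top0.png")
m=camera_model("top")
c=np.array([(300,112),(612,90),(632,366),(312,388)])/6+np.array([95,145])-0.4
P=plane(m,c,.01); print(P, P.mean(0)); 
for a,b in ((1,0),(2,3)): d=P[b]-P[a]; print("len",np.linalg.norm(d),"yaw",np.degrees(np.arctan2(-d[0],d[1])))
c=np.array([(303,187),(557,175),(568,278),(318,292)])/6+np.array([95,145])-0.4
print("slate_low",plane(m,c,.094).mean(0))
hsv=cv2.cvtColor(t,cv2.COLOR_BGR2HSV)
sub=hsv[205:245,245:305]
mk=cv2.inRange(sub,(0,0,60),(180,45,200)); n,l,st,cc=cv2.connectedComponentsWithStats(mk); i=1+np.argmax(st[1:,4])
cn=max(cv2.findContours((l==i).astype('u1'),0,1)[0],key=cv2.contourArea).reshape(-1,2)+(245,205)
print("slate",cv2.minAreaRect((plane(m,cn,.01)[:,:2]*1000).astype('f4')))
for n,uv,z in (("egg",(260,125),.08),("egg",(198,249),.08),("egg",(313,241),.08)): print(n,plane(m,[uv],z))
s=get_state(); Rm=R.from_euler('xyz',s['eef_rot'],degrees=True).as_matrix(); print(Rm.round(3))
w=camera_model("wrist"); Rc=cv2.Rodrigues(w["rvec"])[0]; print("cam in tool",Rm.T@(-Rc.T@w["tvec"]-s['tcp_pos']), (Rm.T@Rc.T).round(3))
E
```

```text
[[0.6594954  0.23081054 0.01      ]
 [0.67125945 0.06352477 0.01      ]
 [0.52326475 0.05140997 0.01      ]
 [0.51141863 0.22151762 0.01      ]] [0.59135955 0.14181572 0.01      ]
len 0.16769889610956543 yaw 4.022593755850657
len 0.17051962407835822 yaw 3.9835873210598702
slate_low [0.58426542 0.14185624 0.094     ]
slate ((461.2684326171875, -187.06080627441406), (130.43133544921875, 55.61783981323242), 76.51178741455078)
egg [[ 0.76700789 -0.13837182  0.08      ]]
egg [[0.38722829 0.04884577 0.08      ]]
egg [[ 0.41148813 -0.29758606  0.08      ]]
[[-0.    -0.407 -0.914]
 [-0.001 -0.914  0.407]
 [-1.     0.001 -0.   ]]
cam in tool [-0.1389307  -0.00039852 -0.07093143] [[ 0.    -0.263  0.965]
 [ 1.    -0.    -0.   ]
 [ 0.     0.965  0.263]]
```

Candidates in the top picture: grey slab (275,226), yellow (263,274), turquoise (322,284), blue (352,196), yellow (378,263), cork (297,178). By the description the slate is the grey slab (275,226) and the separator is the cork (297,178). The close crop (t_parts) confirms both. In the crop of the cradle, the lower slate is in place and the bar leans out to the left. I go up, turn, and pass over the cradle to look.

>>> {"api": "step_arm", "payload": {
  "steps": [
    [[-0.78,0,0],1],
    [[-0.78,0,0],1],
    [[-0.78,0,0],1],
    [[-0.78,0,0],1],
    [[-0.78,0,0],1],
    [[-0.78,0,0],1],
    [[-0.78,0,0],1],
    [[-0.78,0,0],1],
    [[-0.78,0,0],1],
    [[-0.78,0,0],1]
  ],
  "fingers": 0,
  "grip_force": 15
}}

```text
time_s: 0.98
tcp_pos: [0.2744, 0.6165, 0.402]
eef_rot: [150.9, 90.0, -113.4]
contact_force: [0.6, 0.4, -0.0]
gripper_width: 0.0878
```

>>> {"api": "step_arm", "payload": {
  "steps": [
    [[0,-0.6,-1],0],
    [[0,-0.6,-1],0],
    [[0,-0.6,-1],0],
    [[0,-0.6,-1],0],
    [[0,-0.6,-1],0],
    [[0,-0.6,-1],0],
    [[0,-0.6,-1],0],
    [[0,-0.6,-1],0],
    [[0,-0.6,-1],0],
    [[0,-0.6,-1],0],
    [[0,-0.6,-1],0],
    [[0,-0.6,-1],0],
    [[0,-0.6,-1],0],
    [[0,-0.6,-1],0],
    [[0,-0.6,-1],0],
    [[0,-0.6,-1],0],
    [[0,-0.6,-1],0],
    [[0,-0.6,-1],0],
    [[0,-0.6,-1],0],
    [[0,-0.6,-1],0]
  ]
}}

```text
time_s: 2.65
tcp_pos: [0.5555, 0.2429, 0.4013]
eef_rot: [98.6, 90.0, -165.4]
contact_force: [0.2, 1.1, -0.3]
gripper_width: 0.0876
```

>>> {"api": "step_arm", "payload": {
  "steps": [
    [[0,0,-0.9],0],
    [[0,0,-0.6],0],
    [[0,0,0],0],
    [[0,0,0],0]
  ]
}}

```text
time_s: 2.98
tcp_pos: [0.558, 0.2137, 0.4017]
eef_rot: [-30.4, 90.0, 65.6]
contact_force: [-0.3, -0.8, -0.1]
gripper_width: 0.0878
```

```bash
python3 - <<'E'
from h import *
from plant import *
s=get_state(); print(s['time_s'],s['tcp_pos'],s['eef_rot'],s['joints'])
Rm=R.from_euler('xyz',s['eef_rot'],degrees=True).as_matrix(); print(Rm.round(3))
import pickle
m=camera_model("wrist"); im=capture("wrist"); cv2.imwrite("pics/w1.png",im); pickle.dump(m,open("w1.pkl","wb"))
E
```

```text
2.9833 [0.55804455 0.21372196 0.40171747] [-30.37476806  89.97820461  65.5734597 ] [ 3.96713504e+01  9.88422922e+00  6.08976297e+00 -9.54211924e-03
 -8.61859279e+01 -3.37224895e+01]
[[ 0.    -0.995 -0.104]
 [ 0.    -0.104  0.995]
 [-1.    -0.     0.   ]]
```

View pics/w1.png

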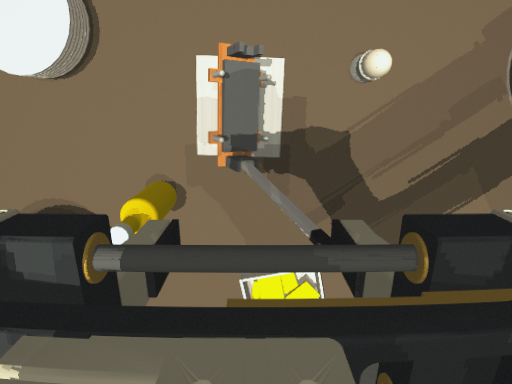

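```bash
python3 - <<'E'
from h import *
im=cv2.imread("pics/w1.png"); cv2.imwrite("pics/w1c.png",zoom(im,185,35,335,245,4)[:, :600][:600]); 
E
```

```text
(no output)
```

View pics/w1c.png

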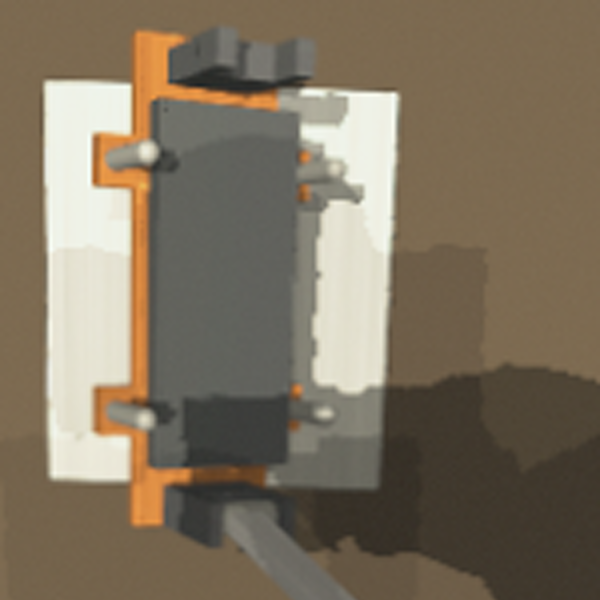

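```bash
cat > bed.py <<'E'
from h import *
import pickle
from scipy.optimize import least_squares
m=pickle.load(open("w1.pkl","rb"))
off=np.array([185,35])
px=np.array([(147,152),(145,418),(335,168),(323,413)])/4+off-0.4
B=np.array([(36,-44,31),(36,44,31),(-36,-44,31),(-36,44,31)])/1000.
def Rb(yaw): return R.from_euler('ZY',[yaw,-28],degrees=True).as_matrix()
def f(p): return (proj(m,B@Rb(p[2]).T+[p[0],p[1],.085])-px).ravel()
r=least_squares(f,[.589,.142,4]); print(r.x, r.fun.round(1))
BO=np.array([r.x[0],r.x[1],.085]); YAW=r.x[2]
# lower slate corners on plane z_bed=10
c=np.array([(153,98),(300,112),(288,466),(149,466)])/4+off-0.4
o,d=ray(m,c); Rm=Rb(YAW); ob=(o-BO)@Rm; db=d@Rm; s=(.010-ob[2])/db[:,2]; Q=ob+s[:,None]*db
print((Q*1000).round(1),(Q.mean(0)*1000).round(1))
# foot plate corners
fc=np.array([(44,80),(398,92),(379,489),(49,479)])/4+off-.4
P=plane(m,fc,.01);print(P.mean(0), np.degrees(np.arctan2(-(P[3]-P[0])[0],(P[3]-P[0])[1])),np.degrees(np.arctan2(-(P[2]-P[1])[0],(P[2]-P[1])[1])))
# wrist view of bar: tip of bar
E
python3 bed.py
```

```text
[0.59474932 0.14469877 4.01491489] [-0.2 -0.5 -0.2  0.2  0.  -0.2  0.4  0.5]
[[ 25.3 -63.8  10. ]
 [-32.4 -64.6  10. ]
 [-32.6  65.9  10. ]
 [ 25.7  63.7  10. ]] [-3.5  0.3 10. ]
[0.59400519 0.14501701 0.01      ] 4.094166514615574 4.299668327719488
```

>>> {"api": "step_arm", "payload": {
  "steps": [
    [[0,0,-1],-0.9],
    [[0.2,0.05,-1],0],
    [[0.3,0.05,-1],0],
    [[0.4,0.05,-1],0],
    [[0.5,0.05,-1],0],
    [[0.5,0.05,-1],0],
    [[0.5,0.05,-1],0],
    [[0.5,0.05,-1],0],
    [[0.5,0.05,-1],0],
    [[0.5,0.05,-1],0],
    [[0.5,0.05,-1],0],
    [[0.5,0.05,-1],0],
    [[0.5,0.05,-1],0],
    [[0.5,0.05,-1],0],
    [[0.5,0.05,-1],0],
    [[0.5,0.05,-1],0],
    [[0.5,0.05,-1],0],
    [[0.5,0.05,-1],0],
    [[0.5,0,-1],0],
    [[0.5,0,-0.8],0]
  ]
}}

```text
time_s: 4.7
tcp_pos: [0.6185, -0.1779, 0.223]
eef_rot: [-101.7, 90.0, -0.3]
contact_force: [0.8, 0.9, -0.1]
gripper_width: 0.0877
```

>>> {"api": "step_arm", "payload": {
  "steps": [
    [[0,0,0],0],
    [[0,0,0],0]
  ]
}}

```text
time_s: 4.87
tcp_pos: [0.6179, -0.1774, 0.2226]
eef_rot: [73.6, 89.9, 175.0]
contact_force: [-0.2, 1.1, 0.6]
gripper_width: 0.0876
```

```bash
cat > look.py <<'E'
from h import *
from plant import *
import sys,pickle
def look(tag):
    s=get_state(); m=camera_model("wrist"); im=capture("wrist"); cv2.imwrite(f"pics/{tag}.png",im); pickle.dump(m,open(tag+".pkl","wb"))
    Rm=R.from_euler('xyz',s['eef_rot'],degrees=True).as_matrix()
    print("t",s['time_s'],"tcp",s['tcp_pos'].round(4),"H",np.degrees(np.arctan2(Rm[1,1],Rm[0,1]))%360,"x",Rm[:,0].round(3),"w",s['gripper_width'].round(4),"F",s['contact_force'].round(1))
    return s,Rm,m,im
def rect(im,m,lo,hi,z,roi=None):
    hsv=cv2.cvtColor(im,cv2.COLOR_BGR2HSV); mk=cv2.inRange(hsv,lo,hi); mk[235:]=0
    if roi: k=np.zeros_like(mk); x0,y0,x1,y1=roi; k[y0:y1,x0:x1]=1; mk*=k
    mk=cv2.morphologyEx(mk,cv2.MORPH_CLOSE,np.ones((5,5)))
    cn=max(cv2.findContours(mk,0,1)[0],key=cv2.contourArea).reshape(-1,2)
    print("bbox",cn.min(0),cn.max(0))
    (c,wh,a)=cv2.minAreaRect((plane(m,cn,z)[:,:2]*1000).astype('f4'))
    if wh[0]>wh[1]: a-=90; wh=wh[::-1]
    print("centre mm",np.round(c,1),"size",np.round(wh,1),"short axis heading",round(a,1))
    return np.array(c)/1000,a
E
python3 - <<'E'
from look import *
s,Rm,m,im=look("w2")
rect(im,m,(5,90,120),(20,255,255),.006)
E
```

```text
Traceback (most recent call last):
  File "look.py", line 7, in look
    print("t",s['time_s'],"tcp",s['tcp_pos'].round(4),"H",np.degrees(np.arctan2(Rm[1,1],Rm[0,1]))%360,"x",Rm[:,0].round(3),"w",s['gripper_width'].round(4),"F",s['contact_force'].round(1))
                                                                                                                               ^^^^^^^^^^^^^^^^^^^^^^^^
AttributeError: 'float' object has no attribute 'round'
```

View pics/w2.png

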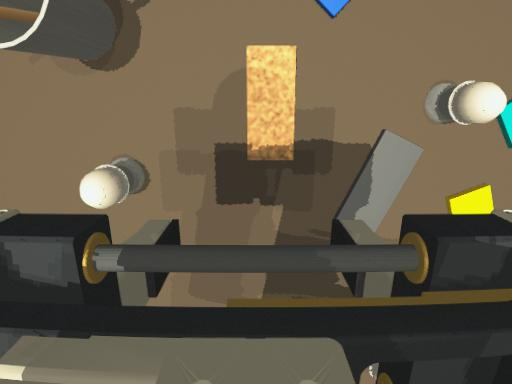

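```bash
sed -i "s/s\['gripper_width'\].round(4)/round(s['gripper_width'],4)/" look.py; python3 - <<'E'
from look import *
s,Rm,m,im=look("w2")
c,a=rect(im,m,(5,90,60),(22,255,255),.006,(235,30,310,175))
d=np.array([*c,s['tcp_pos'][2]])-s['tcp_pos']; print("shift tool",(Rm.T@d/0.02).round(3))
E
```

```text
t 4.9167 tcp [ 0.6182 -0.177   0.2234] H 191.4208296265775 x [-0. -0. -1.] w 0.0874 F [0.2 1.  0.4]
bbox [235  30] [309 160]
centre mm [ 615.3 -261.9] size [ 86.  146.1] short axis heading 11.6
shift tool [ 0.     0.981 -4.129]
```

```bash
python3 - <<'E'
from look import *
import pickle
m=pickle.load(open("w2.pkl","rb")); im=cv2.imread("pics/w2.png"); s=get_state(); Rm=R.from_euler('xyz',s['eef_rot'],degrees=True).as_matrix()
hsv=cv2.cvtColor(im,cv2.COLOR_BGR2HSV); print(hsv[60:160:10,270],hsv[100,235])
c,a=rect(im,m,(5,125,90),(24,255,255),.006,(235,30,310,175))
d=np.array([*c,s['tcp_pos'][2]])-s['tcp_pos']; print("shift tool",(Rm.T@d/0.02).round(3))
E
```

```text
[[ 21 131 243]
 [ 22 128 244]
 [ 17 141 233]
 [ 16 149 219]
 [ 16 145 223]
 [ 16 144 225]
 [ 18 144 234]
 [ 21 133 243]
 [ 19 138 242]
 [ 16 141 132]] [ 17  87 117]
bbox [247  45] [296 159]
centre mm [ 615.2 -254.4] size [ 56.5 129. ] short axis heading 11.4
shift tool [ 0.     0.926 -3.774]
```

Cork found: centre (615,-254) mm, short axis heading 11.4°. It agrees with the top view to within 2 mm.

>>> {"api": "step_arm", "payload": {
  "steps": [
    [[0.8,0.23,-0.94],0],
    [[0.8,0.23,-0.94],0],
    [[0.8,0.23,-0.94],0],
    [[0.8,0.23,-0.95],0],
    [[1,0,0],0],
    [[1,0,0],0],
    [[1,0,0],0],
    [[1,0,0],0],
    [[1,0,0],0],
    [[0.7,0,0],0],
    [[0.5,0,0],0],
    [[0.3,0,0],0],
    [[0.2,0,0],0],
    [[0.2,0,0],0],
    [[0,0,0],0],
    [[0,0,0],0]
  ]
}}

```text
time_s: 6.3
tcp_pos: [0.6152, -0.2553, 0.0222]
eef_rot: [-113.5, 89.9, -12.0]
contact_force: [-0.3, -0.4, -0.3]
gripper_width: 0.0874
```

>>> {"api": "step_arm", "payload": {
  "steps": [
    [[0.05,0,0],0],
    [[0,0,0],0],
    [[0,0,0],0],
    [[0,0,0],0],
    [[0,0,0],0],
    [[0,0,0],0],
    [[0,0,0],0],
    [[0,0,0],0]
  ],
  "fingers": 1,
  "grip_force": 8
}}

```text
time_s: 6.97
tcp_pos: [0.6148, -0.2553, 0.0207]
eef_rot: [-132.7, 90.0, -31.3]
contact_force: [-1.0, -0.2, 0.9]
gripper_width: 0.0565
```

>>> {"api": "step_arm", "payload": {
  "steps": [
    [[-0.2,0,0],0],
    [[-0.5,0,0],0],
    [[-1,0,0],0.4],
    [[-1,0,0],0.4],
    [[-1,0,0],0.43],
    [[-1,0,0],0],
    [[-1,0,0],0],
    [[-1,0,0],0],
    [[-1,0,0],0],
    [[-1,0,0],0],
    [[-1,0,0],0],
    [[-1,0,0],0],
    [[0,0,0],0],
    [[0,0,0],0]
  ]
}}

```text
time_s: 8.13
tcp_pos: [0.6154, -0.2554, 0.237]
eef_rot: [-101.7, 89.8, -7.7]
contact_force: [-0.5, -0.1, -1.3]
gripper_width: 0.0552
```

```bash
cat > go.py <<'E'
from look import *
BO=np.array([.5937,.1446,.085]); YAW=4.05
def target(bottom_off, zb, xc=.025, up=0.0):
    """TCP so that level plate's bottom upslope edge is at bed (xc, 0, zb+up)"""
    Rm=R.from_euler('ZY',[YAW,-28],degrees=True).as_matrix()
    p=BO+Rm@np.array([xc,0,zb+up]); xh=R.from_euler('z',YAW,degrees=True).as_matrix()[:,0]
    return p-.028*xh+[0,0,bottom_off]
def shift(s,p,H=None):
    Rm=R.from_euler('xyz',s['eef_rot'],degrees=True).as_matrix()
    if H is not None:
        h=np.radians(H); Rm=np.c_[[0,0,-1],[np.cos(h),np.sin(h),0],[np.sin(h),-np.cos(h),0]]
    return (Rm.T@(np.array(p)-s['tcp_pos'])/.02).round(2)
E
python3 - <<'E'
from go import *
s,Rm,m,im=look("w3")
for up in (.07,.003,0): p=target(.0207,.010,up=up); print(up,p.round(4),shift(s,p,184.05))
E
```

```text
t 8.1333 tcp [ 0.6154 -0.2554  0.237 ] H 184.02627109901735 x [ 0.004 -0.    -1.   ] w 0.0552 F [-0.5 -0.1 -1.3]
0.07 [0.5503 0.1415 0.1881] [ 2.45  1.84 20.02]
0.003 [0.5817 0.1438 0.1289] [ 5.4   0.27 20.02]
0 [0.5831 0.1438 0.1263] [ 5.54  0.2  20.02]
```

View pics/w3.png

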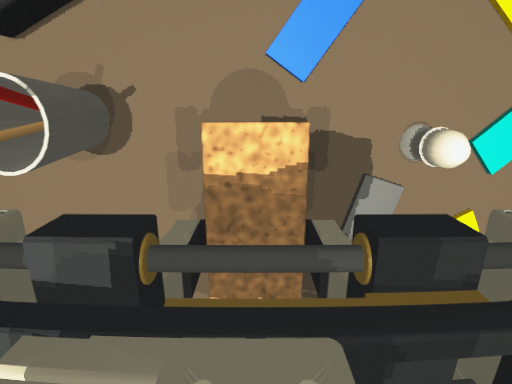

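>>> {"api": "step_arm", "payload": {
  "steps": [
    [[0,0.09,0.5],0],
    [[0,0.09,1],0],
    [[0,0.09,1],0],
    [[0,0.09,1],0],
    [[0,0.09,1],0],
    [[0,0.09,1],0],
    [[0,0.09,1],0],
    [[0,0.09,1],0],
    [[0,0.09,1],0],
    [[0,0.09,1],0],
    [[0,0.09,1],0],
    [[0,0.09,1],0],
    [[0,0.09,1],0],
    [[0,0.09,1],0],
    [[0,0.09,1],0],
    [[0,0.09,1],0],
    [[0,0.09,1],0],
    [[0,0.09,1],0],
    [[0,0.09,1],0],
    [[0,0.09,1],0]
  ]
}}

```text
time_s: 9.85
tcp_pos: [0.5503, 0.1322, 0.2336]
eef_rot: [110.4, 89.9, -155.6]
contact_force: [0.0, -0.8, -0.2]
gripper_width: 0.056
```

>>> {"api": "step_arm", "payload": {
  "steps": [
    [[0.4,0,0.52],0],
    [[0.8,0,0],0],
    [[0.8,0,0],0],
    [[0.45,0,0],0],
    [[0,0,0],0],
    [[0,0,0],0]
  ]
}}

```text
time_s: 10.35
tcp_pos: [0.5505, 0.1412, 0.1849]
eef_rot: [126.0, 89.9, -140.0]
contact_force: [-0.5, -0.6, 0.5]
gripper_width: 0.0556
```

```bash
python3 - <<'E'
from go import *
s,Rm,m,im=look("w4")
for up in (.07,.003,0): p=target(.0207,.010,up=up); print(up,p.round(4),shift(s,p,184.05))
cv2.imwrite("pics/sc4.png",zoom(capture("scene"),280,90,430,230,4))
E
```

```text
t 10.35 tcp [0.5505 0.1412 0.1849] H 184.0209450108691 x [-0.001 -0.001 -1.   ] w 0.0556 F [-0.5 -0.6  0.5]
0.07 [0.5503 0.1415 0.1881] [-0.16  0.01  0.02]
0.003 [0.5817 0.1438 0.1289] [ 2.8  -1.57  0.02]
0 [0.5831 0.1438 0.1263] [ 2.93 -1.64  0.02]
```

View pics/w4.png

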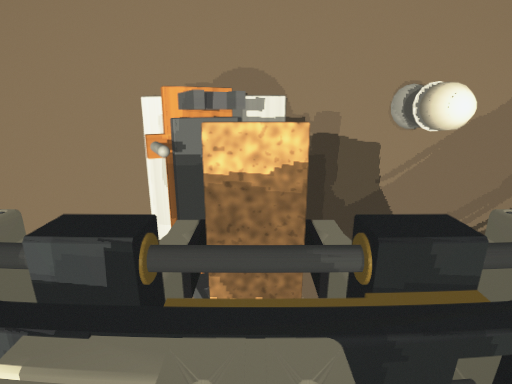

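View pics/sc4.png

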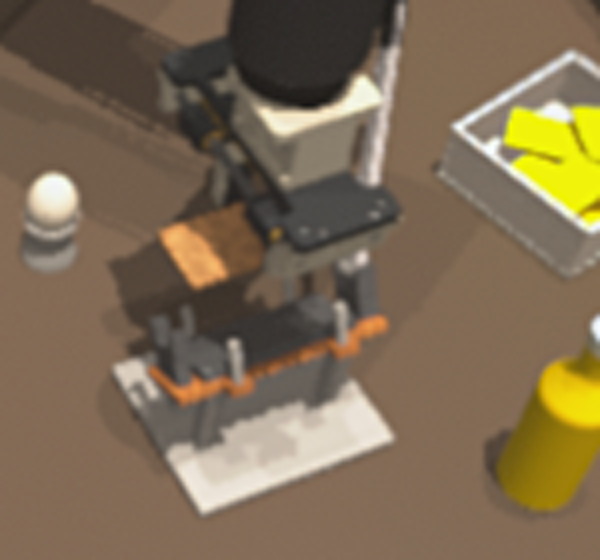

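The cork is level in the jaws over the cradle. In the wrist view its far end is at row 123 and the fork at (205,100). In the scene crop nothing is near the posts. I descend along the slot.

>>> {"api": "step_arm", "payload": {
  "steps": [
    [[0.3,-0.17,0],0],
    [[0.4,-0.22,0],0],
    [[0.4,-0.22,0],0],
    [[0.4,-0.22,0],0],
    [[0.4,-0.22,0],0],
    [[0.3,-0.18,0],0],
    [[0.2,-0.13,0],0],
    [[0,0,0],0],
    [[0,0,0],0]
  ]
}}

```text
time_s: 11.2
tcp_pos: [0.578, 0.1434, 0.1372]
eef_rot: [123.5, 90.0, -142.4]
contact_force: [0.7, 0.3, -0.2]
gripper_width: 0.0558
```

```bash
python3 - <<'E'
from go import *
s,Rm,m,im=look("w5")
for up in (.003,0): p=target(.0207,.010,up=up); print(up,p.round(4),shift(s,p,184.05))
cv2.imwrite("pics/sc5.png",zoom(capture("scene"),280,90,430,230,4))
E
```

```text
t 11.2 tcp [0.578  0.1434 0.1372] H 184.01819624107893 x [-0.001 -0.    -1.   ] w 0.0558 F [ 0.7  0.3 -0.2]
0.003 [0.5817 0.1438 0.1289] [ 0.41 -0.19  0.  ]
0 [0.5831 0.1438 0.1263] [ 0.55 -0.26  0.  ]
```

View pics/w5.png

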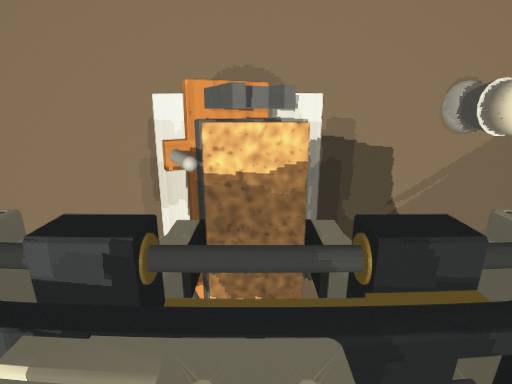

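View pics/sc5.png

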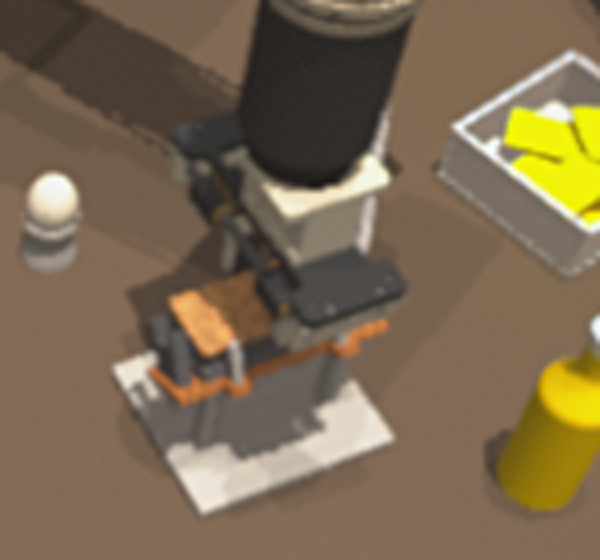

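>>> {"api": "step_arm", "payload": {
  "steps": [
    [[0.15,-0.07,0],0],
    [[0.15,-0.07,0],0],
    [[0.1,-0.05,0],0],
    [[0.1,-0.05,0],0],
    [[0.05,-0.02,0],0],
    [[0,0,0],0],
    [[0,0,0],0]
  ]
}}

```text
time_s: 11.88
tcp_pos: [0.5831, 0.1439, 0.1265]
eef_rot: [123.8, 90.0, -142.2]
contact_force: [0.8, -0.6, -0.4]
gripper_width: 0.0556
```

>>> {"api": "step_arm", "payload": {
  "steps": [
    [[0.05,0,0],0],
    [[0.05,0,0],0],
    [[0,0,0],0],
    [[0,0,0],0]
  ],
  "grip_force": 4
}}

```text
time_s: 12.22
tcp_pos: [0.5832, 0.1439, 0.1247]
eef_rot: [-71.2, 90.0, 22.8]
contact_force: [0.6, -0.2, 0.6]
gripper_width: 0.0555
```

>>> {"api": "step_arm", "payload": {
  "steps": [
    [[0.05,0,0],0],
    [[0.05,0,0],0],
    [[0,0,0],0]
  ],
  "grip_force": 3
}}

```text
time_s: 12.47
tcp_pos: [0.5832, 0.1439, 0.1225]
eef_rot: [-69.3, 90.0, 24.7]
contact_force: [-0.8, 0.6, 1.7]
gripper_width: 0.0561
```

>>> {"api": "step_arm", "payload": {
  "steps": [
    [[0.05,0,0],0],
    [[0.05,0,0],0],
    [[0,0,0],0]
  ]
}}

```text
time_s: 12.72
tcp_pos: [0.5836, 0.144, 0.1208]
eef_rot: [-80.1, 89.9, 13.9]
contact_force: [1.6, 0.1, 2.1]
gripper_width: 0.0564
```

```bash
python3 - <<'E'
from go import *
s,Rm,m,im=look("w6")
cv2.imwrite("pics/sc6.png",zoom(capture("scene"),280,90,430,230,4))
E
```

```text
t 12.7167 tcp [0.5836 0.144  0.1208] H 184.0361752387382 x [ 0.001  0.    -1.   ] w 0.0564 F [1.6 0.1 2.1]
```

View pics/w6.png

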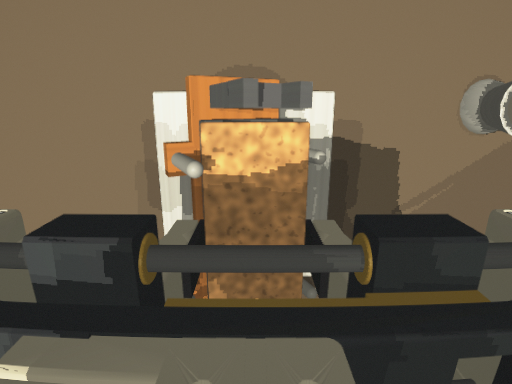

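View pics/sc6.png

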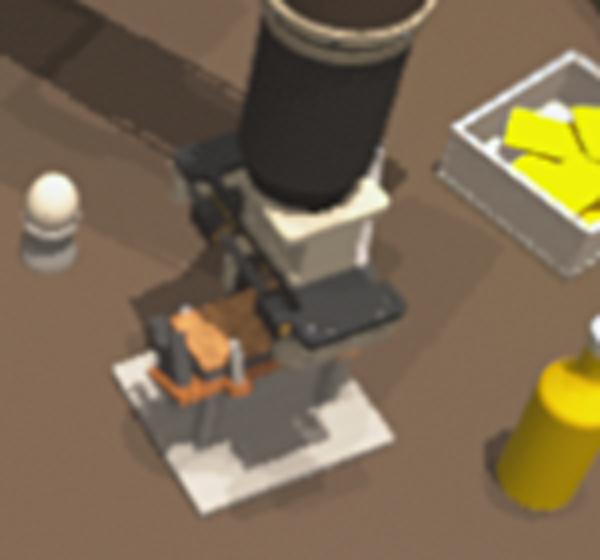

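The cork's upslope edge touches (about 2 N) and it is beginning to roll in the jaws. I open slightly to let it settle.

>>> {"api": "step_arm", "payload": {
  "steps": [
    [[0,0,0],0],
    [[0,0,0],0],
    [[0,0,0],0],
    [[0,0,0],0],
    [[0,0,0],0]
  ],
  "fingers": 0.3
}}

```text
time_s: 13.23
tcp_pos: [0.5829, 0.1438, 0.1203]
eef_rot: [107.7, 90.0, -158.3]
contact_force: [0.5, -0.8, 0.8]
gripper_width: 0.0615
```

```bash
python3 - <<'E'
from go import *
s,Rm,m,im=look("w7")
cv2.imwrite("pics/sc7.png",zoom(capture("scene"),280,90,430,230,4))
E
```

```text
t 13.2333 tcp [0.5829 0.1438 0.1203] H 184.0168549853591 x [-0.001 -0.    -1.   ] w 0.0615 F [ 0.5 -0.8  0.8]
```

View pics/w7.png

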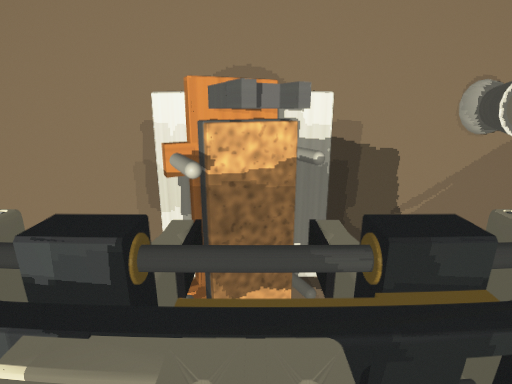

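View pics/sc7.png

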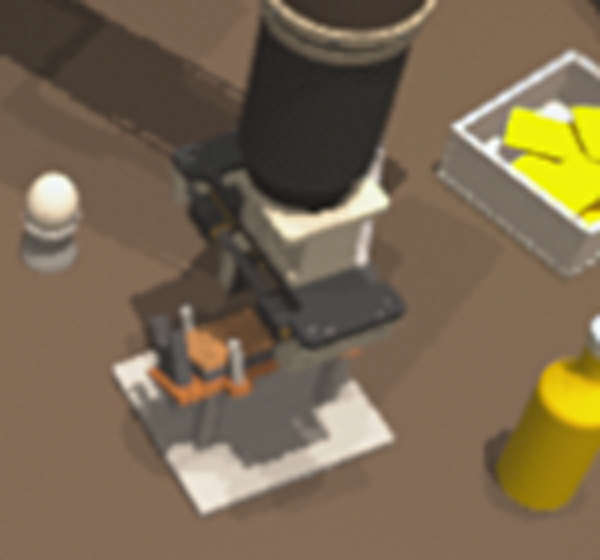

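>>> {"api": "step_arm", "payload": {
  "steps": [
    [[0,0,0],0],
    [[0,0,0],0],
    [[0,0,0],0],
    [[-0.4,0.22,0],0],
    [[-0.8,0.44,0],0],
    [[-0.8,0.44,0],0],
    [[-0.9,0.44,0],0],
    [[-1,0,0],0],
    [[-1,0,0],0],
    [[-1,0,0],0],
    [[-1,0,0],0],
    [[-1,0,1],0],
    [[-1,0,1],0],
    [[-1,0,1],0],
    [[0,0,0.5],0],
    [[0,0,0],0],
    [[0,0,0],0]
  ],
  "fingers": 0
}}

```text
time_s: 14.75
tcp_pos: [0.5469, 0.2117, 0.3185]
eef_rot: [72.9, 90.0, 167.0]
contact_force: [0.1, -0.6, -0.3]
gripper_width: 0.0877
```

```bash
python3 - <<'E'
from go import *
s,Rm,m,im=look("w8")
cv2.imwrite("pics/w8c.png",zoom(im,160,40,340,240,3))
E
```

```text
t 14.75 tcp [0.5469 0.2117 0.3185] H 184.0843121546209 x [-0.  0. -1.] w 0.0877 F [ 0.1 -0.6 -0.3]
```

View pics/w8c.png

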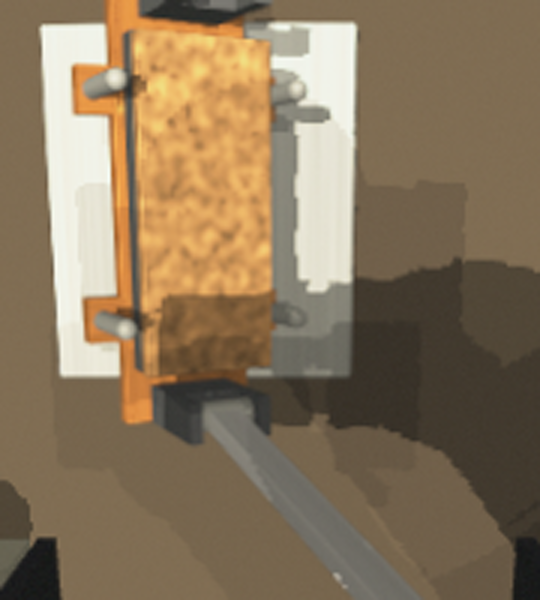

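```bash
cat > meas.py <<'E'
from go import *
from scipy.optimize import least_squares
def meas(tag,k,off,posts,corn,z):
    m=pickle.load(open(tag+".pkl","rb"));off=np.array(off)
    px=np.array(posts)/k+off-.4; B=np.array([(36,-44,31),(36,44,31),(-36,-44,31),(-36,44,31)])/1000.
    Rb=lambda y:R.from_euler('ZY',[y,-28],degrees=True).as_matrix()
    r=least_squares(lambda p:(proj(m,B@Rb(p[2]).T+[p[0],p[1],.085])-px).ravel(),[.589,.142,4]); print("bed",r.x.round(4),r.fun.round(1))
    for bo,y in ((np.array([r.x[0],r.x[1],.085]),r.x[2]),(BO,YAW)):
        o,d=ray(m,np.array(corn)/k+off-.4); Rm=Rb(y); ob=(o-bo)@Rm; db=d@Rm; s=(z-ob[2])/db[:,2]; Q=ob+s[:,None]*db
        print((Q*1000).round(1).tolist(),(Q.mean(0)*1000).round(1))
E
python3 - <<'E'
from meas import *
meas("w8",3,(160,40),[(118,77),(128,327),(297,90),(297,320)],[(135,30),(271,41),(272,374),(144,374)],.016)
E
```

```text
bed [0.5939 0.1444 3.7692] [-0.1  0.1 -0.5  0.6  0.6 -0.1  0.  -0.6]
[[24.0, -62.9, 16.0], [-31.6, -63.5, 16.0], [-32.3, 69.2, 16.0], [24.8, 64.5, 16.0]] [-3.8  1.8 16. ]
[[23.9, -63.1, 16.0], [-31.7, -63.5, 16.0], [-31.7, 69.2, 16.0], [25.3, 64.2, 16.0]] [-3.5  1.7 16. ]
```

The cork is flat in the cradle at about x -3.7, y +1.5 mm in the bed frame. Next is the slate.

>>> {"api": "step_arm", "payload": {
  "steps": [
    [[0,0,-1],0],
    [[0,0,-1],0],
    [[0,0,-1],0],
    [[0,0.3,-1],0],
    [[0.3,0.3,-1],0],
    [[0.3,0.4,-1],0],
    [[0.4,0.4,-1],0],
    [[0.4,0.4,-1],0],
    [[0.4,0.4,-1],0],
    [[0.4,0.4,-1],0],
    [[0.4,0.4,-1],0],
    [[0.4,0.4,-1],0],
    [[0.4,0.4,-1],0],
    [[0.4,0.4,-1],0],
    [[0.5,0.4,-1],0],
    [[0.5,0.4,-1.0],0],
    [[0.5,0,-0.3],0.9],
    [[0,0,0],1],
    [[0,0,0],1],
    [[0,0,0],0]
  ]
}}

```text
time_s: 16.47
tcp_pos: [0.4695, -0.1217, 0.2118]
eef_rot: [112.4, 89.9, -171.4]
contact_force: [0.3, -0.9, -0.8]
gripper_width: 0.0876
```

>>> {"api": "step_arm", "payload": {
  "steps": [
    [[0,0,0],0],
    [[0,0,0],0]
  ]
}}

```text
time_s: 16.63
tcp_pos: [0.4702, -0.1209, 0.2124]
eef_rot: [111.9, 90.0, -171.3]
contact_force: [0.6, -0.7, 0.3]
gripper_width: 0.0878
```

```bash
python3 - <<'E'
from go import *
s,Rm,m,im=look("w9")
hsv=cv2.cvtColor(im,cv2.COLOR_BGR2HSV); print(hsv[60:200:10,260].tolist())
E
```

```text
t 16.6333 tcp [ 0.4702 -0.1209  0.2124] H 166.798668552353 x [-0. -0. -1.] w 0.0878 F [ 0.6 -0.7  0.3]
[[30, 19, 161], [27, 16, 161], [27, 17, 162], [27, 18, 139], [33, 17, 138], [33, 17, 136], [27, 19, 135], [30, 10, 76], [36, 17, 76], [30, 14, 75], [20, 10, 73], [23, 37, 55], [16, 67, 57], [17, 87, 105]]
```

View pics/w9.png

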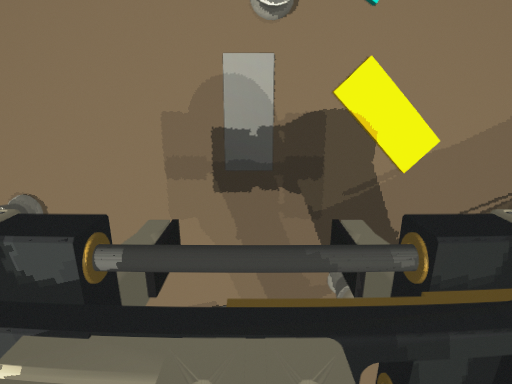

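```bash
python3 - <<'E'
from go import *
s=get_state(); m=pickle.load(open("w9.pkl","rb")); im=cv2.imread("pics/w9.png")
c,a=rect(im,m,(0,0,62),(180,32,255),.010,(205,40,290,185))
print(shift(s,[*c,.0215]), (166.8-180)-a)
E
```

```text
bbox [223  53] [273 166]
centre mm [ 462.7 -187.7] size [ 55.8 123.8] short axis heading -13.3
[ 9.55 -0.39 -3.34] 0.08971862792969887
```

>>> {"api": "step_arm", "payload": {
  "steps": [
    [[0.7,-0.1,-0.81],0],
    [[0.7,-0.1,-0.81],0],
    [[0.7,-0.1,-0.81],0],
    [[0.7,-0.09,-0.81],0],
    [[1,0,0],0],
    [[1,0,0],0],
    [[1,0,0],0],
    [[1,0,0],0],
    [[0.9,0,0],0],
    [[0.7,0,0],0],
    [[0.5,0,0],0],
    [[0.3,0,0],0],
    [[0.2,0,0],0],
    [[0.15,0,0],0],
    [[0,0,0],0],
    [[0,0,0],0]
  ]
}}

```text
time_s: 18.02
tcp_pos: [0.4635, -0.1855, 0.022]
eef_rot: [-82.3, 90.0, -5.6]
contact_force: [1.7, -0.2, 0.8]
gripper_width: 0.0873
```

>>> {"api": "step_arm", "payload": {
  "steps": [
    [[0,0,0],0],
    [[0,0,0],0],
    [[0,0,0],0],
    [[0,0,0],0],
    [[0,0,0],0],
    [[0,0,0],0],
    [[0,0,0],0],
    [[0,0,0],0]
  ],
  "fingers": 1,
  "grip_force": 25
}}

```text
time_s: 18.68
tcp_pos: [0.4632, -0.1855, 0.0217]
eef_rot: [-110.5, 90.0, -33.9]
contact_force: [0.6, -0.2, 2.2]
gripper_width: 0.0555
```

>>> {"api": "step_arm", "payload": {
  "steps": [
    [[-0.2,0,0],0],
    [[-0.4,0,0],0],
    [[-0.8,0,0],0],
    [[-1,0,0],0],
    [[-1,0,0],0],
    [[-1,0,0],0],
    [[-1,0,0],0],
    [[-1,0,0],-0.4],
    [[-1,0,0],-0.6],
    [[-1,0,0],-0.6],
    [[-1,0,0],-0.6],
    [[-1,0,0],-0.67],
    [[-1,0,0],0],
    [[0,0,0],0],
    [[0,0,0],0]
  ]
}}

```text
time_s: 19.93
tcp_pos: [0.4634, -0.1855, 0.251]
eef_rot: [-88.6, 89.8, 5.3]
contact_force: [-1.3, 0.9, -2.6]
gripper_width: 0.0558
```

```bash
python3 - <<'E'
from go import *
s,Rm,m,im=look("w10")
for up in (.07,0): p=target(.0217,.016,up=up); print(up,p.round(4),shift(s,p,184.05))
E
```

```text
t 19.9333 tcp [ 0.4634 -0.1855  0.251 ] H 183.82221083731798 x [ 0.003  0.    -1.   ] w 0.0558 F [-1.3  0.9 -2.6]
0.07 [0.5475 0.1413 0.1944] [ 2.83 -5.35 16.  ]
0 [0.5803 0.1437 0.1326] [ 5.92 -6.99 16.  ]
```

View pics/w10.png

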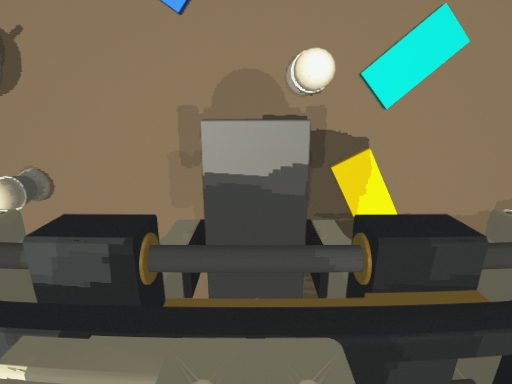

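>>> {"api": "step_arm", "payload": {
  "steps": [
    [[0,-0.2,0.5],0],
    [[0,-0.34,1],0],
    [[0,-0.34,1],0],
    [[0,-0.34,1],0],
    [[0,-0.34,1],0],
    [[0,-0.34,1],0],
    [[0,-0.34,1],0],
    [[0,-0.34,1],0],
    [[0,-0.34,1],0],
    [[0,-0.34,1],0],
    [[0,-0.34,1],0],
    [[0,-0.34,1],0],
    [[0,-0.34,1],0],
    [[0,-0.34,1],0],
    [[0,-0.34,1],0],
    [[0.3,-0.28,1],0],
    [[0.6,0,0.5],0],
    [[0.8,0,0],0],
    [[0.8,0,0],0],
    [[0.4,0,0],0]
  ]
}}

```text
time_s: 21.65
tcp_pos: [0.5446, 0.141, 0.1883]
eef_rot: [110.4, 89.7, -155.8]
contact_force: [0.2, -0.1, -1.6]
gripper_width: 0.0556
```

>>> {"api": "step_arm", "payload": {
  "steps": [
    [[0,0,0],0],
    [[0,0,0],0]
  ]
}}

```text
time_s: 21.82
tcp_pos: [0.546, 0.1407, 0.1911]
eef_rot: [127.5, 89.9, -138.6]
contact_force: [-0.4, -0.0, -1.2]
gripper_width: 0.0556
```

```bash
python3 - <<'E'
from go import *
s,Rm,m,im=look("w11")
for up in (.07,.012,0): p=target(.0217,.016,xc=.0225,up=up); print(up,p.round(4),shift(s,p,184.05))
E
```

```text
t 21.8167 tcp [0.546  0.1407 0.1911] H 183.8490841815663 x [-0.001 -0.001 -1.   ] w 0.0556 F [-0.4 -0.  -1.2]
0.07 [0.5453 0.1412 0.1932] [-0.11  0.04  0.02]
0.012 [0.5725 0.1431 0.142 ] [ 2.46 -1.33  0.02]
0 [0.5781 0.1435 0.1314] [ 2.99 -1.61  0.02]
```

View pics/w11.png

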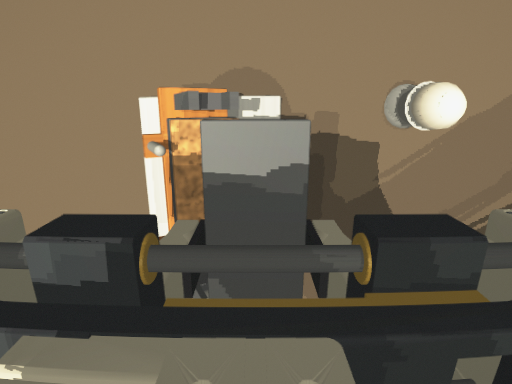

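The slate is level above the cork (cork's left strip at column 185, slate's left edge at column 203). I descend along the slot.

>>> {"api": "step_arm", "payload": {
  "steps": [
    [[0.3,-0.16,0],0],
    [[0.4,-0.22,0],0],
    [[0.4,-0.22,0],0],
    [[0.4,-0.22,0],0],
    [[0.4,-0.22,0],0],
    [[0.3,-0.16,0],0],
    [[0.2,-0.1,0],0],
    [[0.1,-0.05,0],0],
    [[0,0,0],0],
    [[0,0,0],0]
  ]
}}

```text
time_s: 22.7
tcp_pos: [0.5733, 0.1426, 0.1416]
eef_rot: [-128.5, 90.0, -34.7]
contact_force: [-0.2, -0.8, -2.0]
gripper_width: 0.0553
```

>>> {"api": "step_arm", "payload": {
  "steps": [
    [[0.1,-0.06,0],0],
    [[0.1,-0.06,0],0],
    [[0.1,-0.06,0],0],
    [[0.1,-0.05,0],0],
    [[0,0,0],0],
    [[0,0,0],0]
  ],
  "grip_force": 12
}}

```text
time_s: 23.2
tcp_pos: [0.5778, 0.1429, 0.1334]
eef_rot: [117.9, 90.0, -148.3]
contact_force: [-0.3, 0.2, -2.1]
gripper_width: 0.0555
```

```bash
python3 - <<'E'
from go import *
s,Rm,m,im=look("w12")
cv2.imwrite("pics/sc12.png",zoom(capture("scene"),280,90,430,230,4))
E
```

```text
t 23.2 tcp [0.5778 0.1429 0.1334] H 183.8425661547448 x [-0. -0. -1.] w 0.0555 F [-0.3  0.2 -2.1]
```

View pics/w12.png

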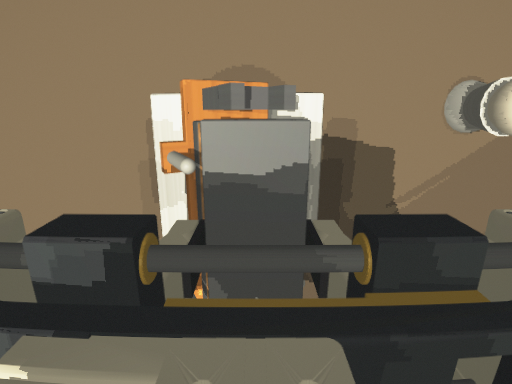

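View pics/sc12.png

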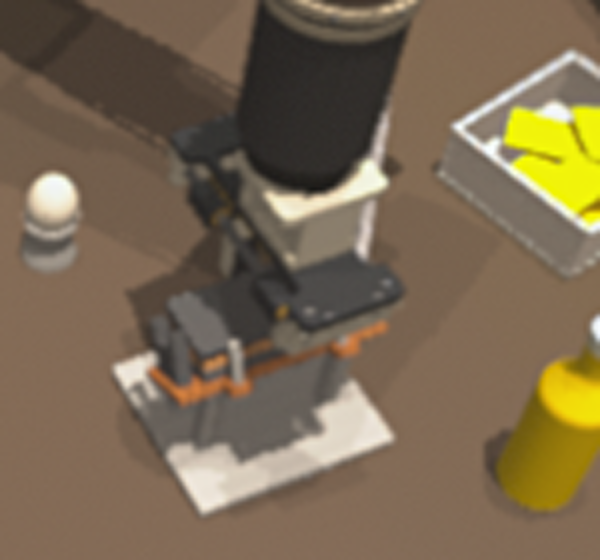

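>>> {"api": "step_arm", "payload": {
  "steps": [
    [[0.1,0,0],0],
    [[0.1,0,0],0],
    [[0,0,0],0],
    [[0,0,0],0]
  ]
}}

```text
time_s: 23.63
tcp_pos: [0.578, 0.143, 0.13]
eef_rot: [-74.3, 90.0, 19.5]
contact_force: [-1.3, -0.3, 2.9]
gripper_width: 0.0556
```

>>> {"api": "step_arm", "payload": {
  "steps": [
    [[0.05,0,0],0],
    [[0.05,0,0],0],
    [[0,0,0],0],
    [[0,0,0],0]
  ]
}}

```text
time_s: 23.97
tcp_pos: [0.5781, 0.1431, 0.1291]
eef_rot: [-79.8, 89.9, 14.1]
contact_force: [-6.3, 0.2, 12.0]
gripper_width: 0.0557
```

>>> {"api": "step_arm", "payload": {
  "steps": [
    [[0,0,0],0],
    [[0,0,0],0],
    [[0,0,0],0]
  ],
  "grip_force": 4
}}

```text
time_s: 24.22
tcp_pos: [0.5781, 0.143, 0.1291]
eef_rot: [-78.6, 89.9, 15.3]
contact_force: [-5.0, 0.9, 10.8]
gripper_width: 0.0563
```

>>> {"api": "step_arm", "payload": {
  "steps": [
    [[0.05,0,0],0],
    [[0.05,0,0],0],
    [[0,0,0],0]
  ],
  "grip_force": 3
}}

```text
time_s: 24.47
tcp_pos: [0.5784, 0.143, 0.1286]
eef_rot: [-85.4, 89.9, 8.5]
contact_force: [-10.9, -1.0, 21.9]
gripper_width: 0.0562
```

>>> {"api": "step_arm", "payload": {
  "steps": [
    [[0.05,0,0],0],
    [[0.05,0,0],0],
    [[0,0,0],0]
  ],
  "grip_force": 3
}}

```text
time_s: 24.72
tcp_pos: [0.5799, 0.1437, 0.1261]
eef_rot: [-74.0, 89.7, 19.9]
contact_force: [1.8, 0.1, 7.1]
gripper_width: 0.0566
```

```bash
python3 - <<'E'
from go import *
s,Rm,m,im=look("w13")
cv2.imwrite("pics/sc13.png",zoom(capture("scene"),280,90,430,230,4))
E
```

```text
t 24.7167 tcp [0.5799 0.1437 0.1261] H 183.90517334088855 x [ 0.006  0.002 -1.   ] w 0.0566 F [1.8 0.1 7.1]
```

View pics/w13.png

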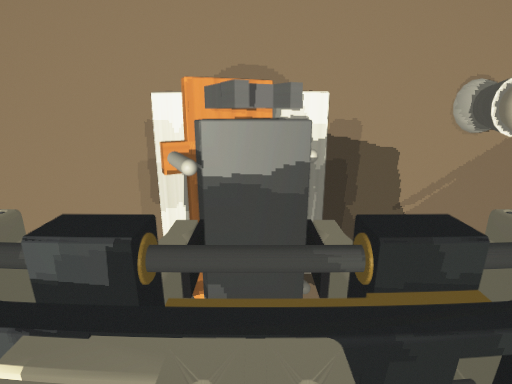

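View pics/sc13.png

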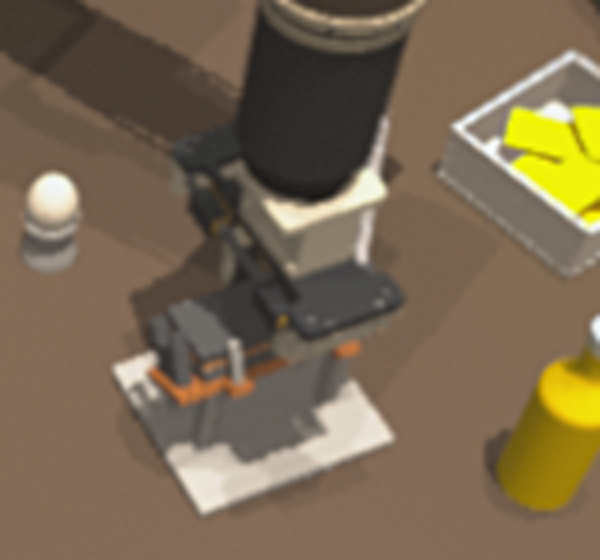

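It has started rolling. I release it gently.

>>> {"api": "step_arm", "payload": {
  "steps": [
    [[0,0,0],0],
    [[0,0,0],0],
    [[0,0,0],0],
    [[0,0,0],0]
  ],
  "fingers": 0.33
}}

```text
time_s: 25.15
tcp_pos: [0.5796, 0.1436, 0.1248]
eef_rot: [-75.0, 89.8, 18.9]
contact_force: [2.4, 1.5, 5.9]
gripper_width: 0.0589
```

>>> {"api": "step_arm", "payload": {
  "steps": [
    [[0,0,0],0],
    [[0,0,0],0],
    [[0,0,0],0],
    [[0,0,0],0]
  ],
  "fingers": 0.25
}}

```text
time_s: 25.48
tcp_pos: [0.5776, 0.1428, 0.1233]
eef_rot: [108.4, 90.0, -157.8]
contact_force: [1.4, 1.2, 2.3]
gripper_width: 0.0653
```

```bash
python3 - <<'E'
from go import *
s,Rm,m,im=look("w14")
E
```

```text
t 25.4833 tcp [0.5776 0.1428 0.1233] H 183.84154611404722 x [-0.001 -0.    -1.   ] w 0.0653 F [1.4 1.2 2.3]
```

View pics/w14.png

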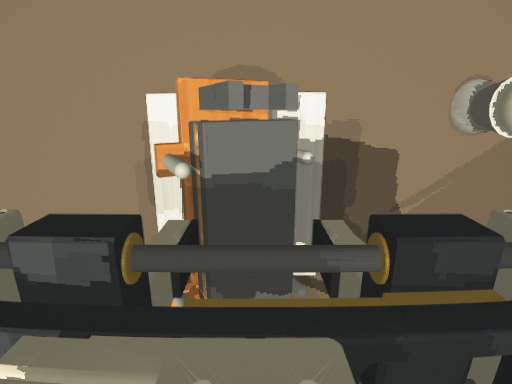

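>>> {"api": "step_arm", "payload": {
  "steps": [
    [[0,0,0],0],
    [[0,0,0],0],
    [[0,0,0],0],
    [[-0.3,0.17,0],0],
    [[-0.8,0.44,0],0],
    [[-0.8,0.44,0],0],
    [[-0.9,0.44,0],0],
    [[-1,0,0],0],
    [[-1,0,0],0],
    [[-1,0,0],0],
    [[-1,0,0],0],
    [[-1,0,1],0],
    [[-1,0,1],0],
    [[-1,0,1],0],
    [[0,0,0.5],0],
    [[0,0,0],0],
    [[0,0,0],0]
  ],
  "fingers": 0
}}

```text
time_s: 26.95
tcp_pos: [0.5427, 0.2109, 0.3192]
eef_rot: [96.5, 90.0, -169.6]
contact_force: [-0.2, -0.5, -0.6]
gripper_width: 0.0875
```

```bash
python3 - <<'E'
from go import *
s,Rm,m,im=look("w15")
cv2.imwrite("pics/w15c.png",zoom(im,160,40,340,240,3))
cv2.imwrite("pics/sc15.png",zoom(capture("scene"),290,70,410,220,4))
E
```

```text
t 26.95 tcp [0.5427 0.2109 0.3192] H 183.9013923986723 x [-0.001 -0.    -1.   ] w 0.0875 F [-0.2 -0.5 -0.6]
```

View pics/w15c.png

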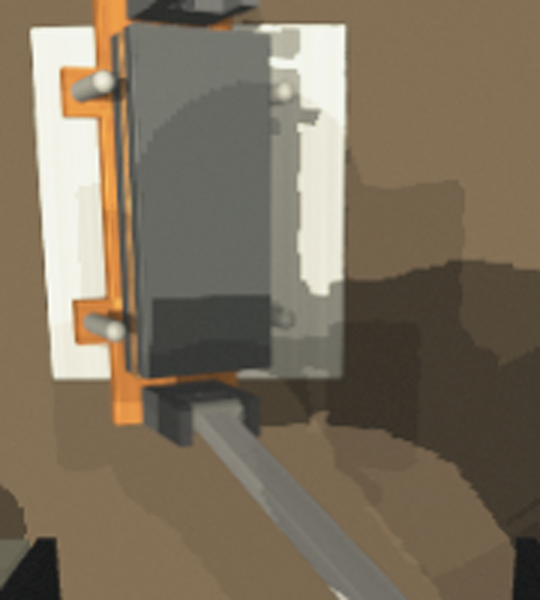

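View pics/sc15.png

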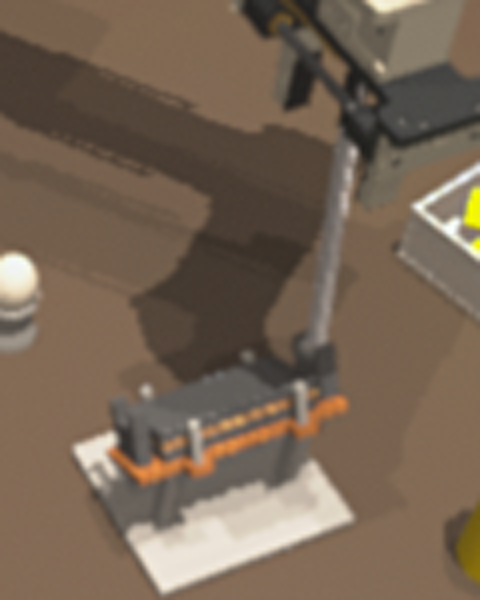

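```bash
python3 - <<'E'
from meas import *
meas("w15",3,(160,40),[(105,81),(118,329),(285,92),(286,319)],[(127,25),(270,35),(270,368),(150,376)],.026)
p=tri([camera_model("top"),camera_model("scene")],[(110,215),(378,95)])
Rm=R.from_euler('ZY',[YAW,-28],degrees=True).as_matrix()
b=Rm.T@(p-BO)*1000; print(p.round(4),b.round(1)); v=b-[0,80,33]; print("r",np.hypot(v[1],v[2]),"q",np.arctan2(v[2],-v[1]))
E
```

```text
bed [0.5939 0.1445 4.0711] [-0.2 -0.2 -0.6  0.6  0.5 -0.3  0.4 -0. ]
[[25.3, -63.9, 26.0], [-31.6, -64.8, 26.0], [-30.6, 64.6, 26.0], [21.8, 63.2, 26.0]] [-3.8 -0.2 26. ]
[[25.5, -64.0, 26.0], [-31.4, -64.9, 26.0], [-30.4, 64.4, 26.0], [22.0, 63.0, 26.0]] [-3.6 -0.4 26. ]
[0.481  0.2641 0.273 ] [ -3.6 127.1 214.8]
r 187.8320412272326 q 1.8245058391887392
```

```bash
cat > bar.py <<'E'
from go import *
Rm=R.from_euler('ZY',[YAW,-28],degrees=True).as_matrix()
h=np.radians(184.05); T=np.c_[[0,0,-1],[np.cos(h),np.sin(h),0],[np.sin(h),-np.cos(h),0]]
def tcp(q,r=.19,t=.006):
    c=np.array([0,.080-r*np.cos(q)+t*np.sin(q),.033+r*np.sin(q)+t*np.cos(q)])
    return BO+Rm@c+[0,0,.019]+.0095*T[:,2]
if __name__=="__main__":
    s=get_state(); p0=s['tcp_pos']
    print(p0)
    seq=[(1.9,.185,.05)]+[(q,.190,.006) for q in (1.8,1.7,1.6,1.5,1.4,1.3,1.2,1.1,1.0,.9,.8,.7,.6,.5,.4,.3,.2,.1,.05,0)]
    for a in seq:
        p=tcp(*a); print(a,p.round(3),(T.T@(p-p0)/.02).round(2)); p0=p
E
python3 bar.py
```

```text
[0.54286668 0.2100343  0.3187707 ]
(1.9, 0.185, 0.05) [0.49  0.334 0.273] [2.27 2.2  6.39]
(1.8, 0.19, 0.006) [0.482 0.276 0.295] [-1.09  0.58 -2.91]
(1.7, 0.19, 0.006) [0.482 0.257 0.299] [-0.18  0.09 -0.93]
(1.6, 0.19, 0.006) [0.482 0.238 0.301] [-0.09  0.05 -0.94]
(1.5, 0.19, 0.006) [0.483 0.219 0.301] [-0.01  0.   -0.95]
(1.4, 0.19, 0.006) [0.486 0.2   0.299] [ 0.07 -0.04 -0.95]
(1.3, 0.19, 0.006) [0.489 0.182 0.296] [ 0.16 -0.08 -0.93]
(1.2, 0.19, 0.006) [0.492 0.164 0.291] [ 0.24 -0.13 -0.91]
(1.1, 0.19, 0.006) [0.497 0.146 0.285] [ 0.32 -0.17 -0.88]
(1.0, 0.19, 0.006) [0.502 0.13  0.277] [ 0.39 -0.21 -0.84]
(0.9, 0.19, 0.006) [0.508 0.115 0.268] [ 0.47 -0.25 -0.79]
(0.8, 0.19, 0.006) [0.515 0.1   0.257] [ 0.53 -0.28 -0.73]
(0.7, 0.19, 0.006) [0.522 0.087 0.245] [ 0.6  -0.32 -0.67]
(0.6, 0.19, 0.006) [0.53  0.076 0.232] [ 0.65 -0.35 -0.6 ]
(0.5, 0.19, 0.006) [0.538 0.066 0.218] [ 0.7  -0.37 -0.52]
(0.4, 0.19, 0.006) [0.547 0.058 0.203] [ 0.74 -0.4  -0.44]
(0.3, 0.19, 0.006) [0.556 0.051 0.188] [ 0.78 -0.41 -0.35]
(0.2, 0.19, 0.006) [0.565 0.047 0.172] [ 0.81 -0.43 -0.26]
(0.1, 0.19, 0.006) [0.574 0.044 0.155] [ 0.83 -0.44 -0.17]
(0.05, 0.19, 0.006) [0.578 0.043 0.147] [ 0.42 -0.22 -0.05]
(0, 0.19, 0.006) [0.583 0.043 0.138] [ 0.42 -0.22 -0.03]
```

>>> {"api": "step_arm", "payload": {
  "steps": [
    [[-1,0,0],0],
    [[-1,0,0],0],
    [[-1,0,0],0],
    [[-1,0,0],0],
    [[0,0.3,1],0],
    [[0,0.3,1],0],
    [[0,0.4,1],0],
    [[0,0.4,1],0],
    [[0,0.4,1],0],
    [[0,0.4,1],0],
    [[0,0.2,0.5],0],
    [[0.8,0,0],0],
    [[1,0,0],0],
    [[1,0,0],0],
    [[1,0,0],0],
    [[1,0,0],0],
    [[0.6,0,0],0],
    [[0,0,0],0]
  ],
  "fingers": 1,
  "grip_force": 15
}}

```text
time_s: 28.55
tcp_pos: [0.4858, 0.3354, 0.288]
eef_rot: [130.2, 89.7, -136.0]
contact_force: [0.3, 0.1, -0.1]
gripper_width: 0.0003
```

```bash
python3 - <<'E'
from bar import *
s,_,m,im=look("w16")
cv2.imwrite("pics/sc16.png",zoom(capture("scene"),290,40,440,190,4))
for a in ((1.8,.19,.006),(1.5,.19,.006)): print((T.T@(tcp(*a)-s['tcp_pos'])/.02).round(2))
E
```

```text
t 28.55 tcp [0.4858 0.3354 0.288 ] H 183.77971049304128 x [-0.004 -0.004 -1.   ] w 0.0003 F [ 0.3  0.1 -0.1]
[-0.37  0.38 -2.97]
[-0.64  0.53 -5.79]
```

View pics/w16.png

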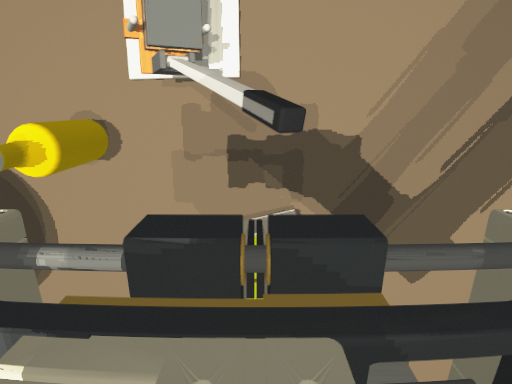

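View pics/sc16.png

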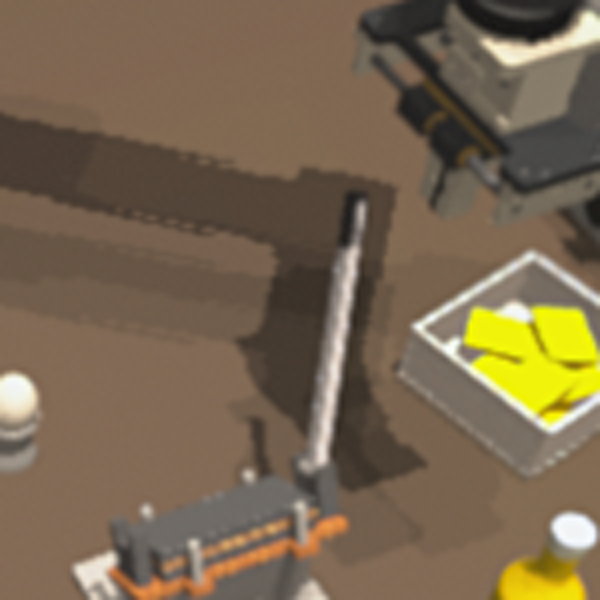

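>>> {"api": "step_arm", "payload": {
  "steps": [
    [[-0.2,0.2,-0.8],0],
    [[-0.17,0.18,-0.8],0],
    [[0,0,-0.7],0],
    [[0,0,-0.67],0],
    [[-0.09,0.05,-0.47],0],
    [[-0.09,0.05,-0.47],0],
    [[-0.05,0.03,-0.47],0],
    [[-0.05,0.03,-0.47],0],
    [[0,0,-0.48],0],
    [[0,0,-0.48],0],
    [[0.04,-0.02,-0.48],0],
    [[0.04,-0.02,-0.48],0],
    [[0.08,-0.04,-0.47],0],
    [[0.08,-0.04,-0.47],0],
    [[0,0,0],0]
  ]
}}

```text
time_s: 29.9
tcp_pos: [0.4886, 0.1811, 0.2993]
eef_rot: [128.3, 89.9, -137.9]
contact_force: [-0.9, 0.3, 0.1]
gripper_width: 0.0005
```

```bash
python3 - <<'E'
from bar import *
s,_,m,im=look("w17")
cv2.imwrite("pics/sc17.png",zoom(capture("scene"),290,40,440,190,4))
for a in ((1.3,.19,.006),(1.1,.19,.006)): print((T.T@(tcp(*a)-s['tcp_pos'])/.02).round(2))
E
```

```text
t 29.9 tcp [0.4886 0.1811 0.2993] H 183.784439596759 x [-0.001 -0.001 -1.   ] w 0.0005 F [-0.9  0.3  0.1]
[ 0.15 -0.    0.03]
[ 0.71 -0.3  -1.76]
```

View pics/sc17.png

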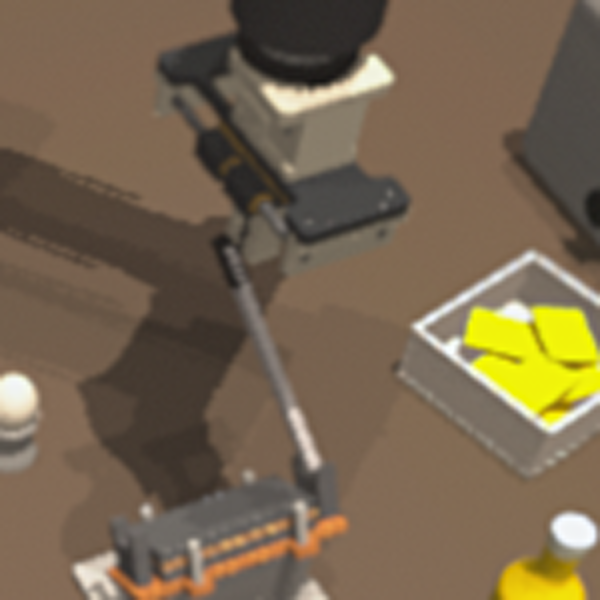

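View pics/w17.png

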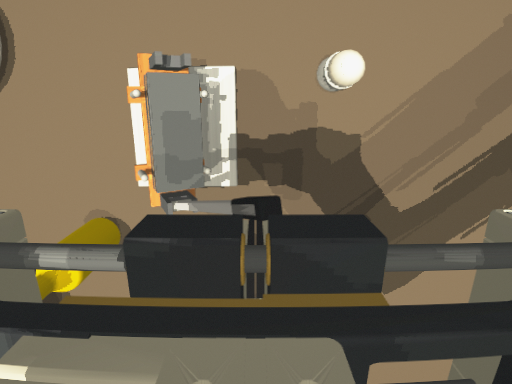

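The push works: in the scene crop the bar has swung past square (grip at (228,258)) and the fingers sit behind the grip. I continue along the arc.

>>> {"api": "step_arm", "payload": {
  "steps": [
    [[0.18,-0.05,-0.45],0],
    [[0.18,-0.06,-0.45],0],
    [[0.16,-0.08,-0.44],0],
    [[0.16,-0.09,-0.44],0],
    [[0.2,-0.1,-0.42],0],
    [[0.2,-0.1,-0.42],0],
    [[0.23,-0.12,-0.4],0],
    [[0.23,-0.12,-0.4],0],
    [[0.26,-0.14,-0.37],0],
    [[0.26,-0.14,-0.37],0],
    [[0.3,-0.16,-0.34],0],
    [[0.3,-0.16,-0.34],0],
    [[0.33,-0.17,-0.3],0],
    [[0.33,-0.17,-0.3],0],
    [[0,0,0],0]
  ]
}}

```text
time_s: 31.25
tcp_pos: [0.5291, 0.0753, 0.2316]
eef_rot: [112.5, 89.9, -153.7]
contact_force: [-0.4, -0.5, -0.6]
gripper_width: 0.0001
```

```bash
python3 - <<'E'
from bar import *
s,_,m,im=look("w18")
cv2.imwrite("pics/sc18.png",zoom(capture("scene"),290,60,440,210,4))
for a in ((.6,.19,.006),(.5,.192,.006)): print((T.T@(tcp(*a)-s['tcp_pos'])/.02).round(2))
E
```

```text
t 31.25 tcp [0.5291 0.0753 0.2316] H 183.79027463081613 x [-0.002 -0.001 -1.   ] w 0.0001 F [-0.4 -0.5 -0.6]
[-0.03 -0.06  0.03]
[ 0.63 -0.41 -0.58]
```

View pics/sc18.png

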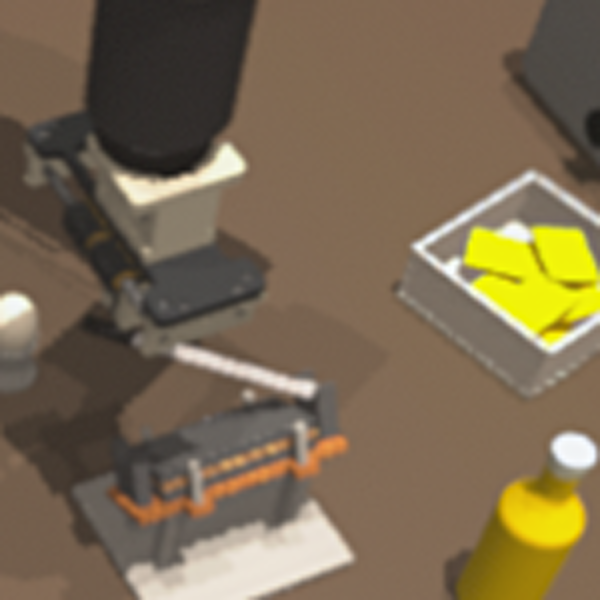

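View pics/w18.png

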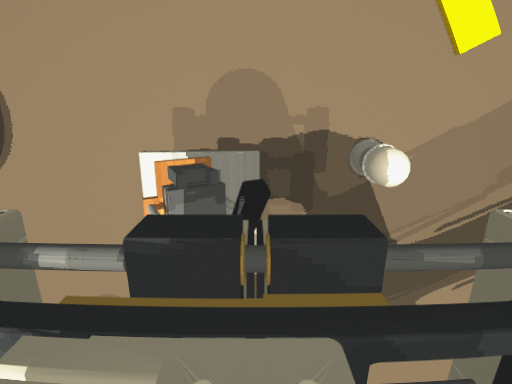

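>>> {"api": "step_arm", "payload": {
  "steps": [
    [[0.35,-0.19,-0.28],0],
    [[0.35,-0.19,-0.28],0],
    [[0.37,-0.2,-0.24],0],
    [[0.37,-0.2,-0.24],0],
    [[0.39,-0.21,-0.2],0],
    [[0.39,-0.21,-0.2],0],
    [[0.4,-0.21,-0.15],0],
    [[0.4,-0.21,-0.15],0],
    [[0.41,-0.22,-0.1],0],
    [[0.41,-0.22,-0.1],0],
    [[0,0,0],0],
    [[0,0,0],0]
  ]
}}

```text
time_s: 32.35
tcp_pos: [0.5724, 0.0401, 0.1557]
eef_rot: [110.0, 89.9, -156.2]
contact_force: [0.2, 0.3, 0.2]
gripper_width: 0.0005
```

```bash
python3 - <<'E'
from bar import *
s,_,m,im=look("w19")
cv2.imwrite("pics/sc19.png",zoom(capture("scene"),290,60,440,210,4))
for a in ((.1,.193,.006),(.0,.193,.006)): print((T.T@(tcp(*a)-s['tcp_pos'])/.02).round(2))
E
```

```text
t 32.35 tcp [0.5724 0.0401 0.1557] H 183.82089132745466 x [-0.002 -0.001 -1.   ] w 0.0005 F [0.2 0.3 0.2]
[ 0.01 -0.06  0.04]
[ 0.86 -0.52 -0.04]
```

View pics/sc19.png

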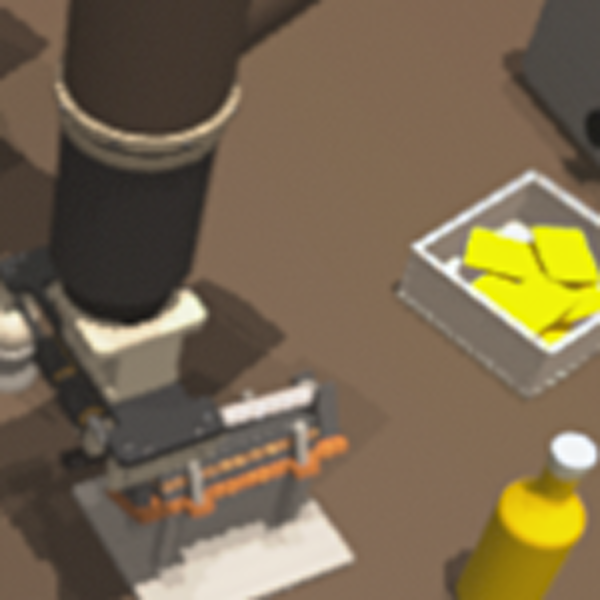

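View pics/w19.png

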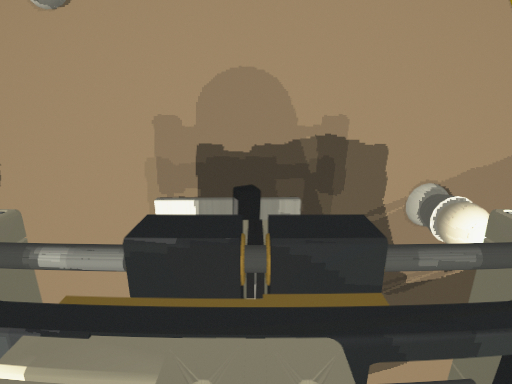

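>>> {"api": "step_arm", "payload": {
  "steps": [
    [[0.2,-0.12,0],0],
    [[0.2,-0.12,0],0],
    [[0.2,-0.12,0],0],
    [[0.1,-0.06,0],0],
    [[0,0,0],0],
    [[0,0,0],0]
  ]
}}

```text
time_s: 32.95
tcp_pos: [0.5812, 0.0411, 0.1423]
eef_rot: [94.3, 90.0, -171.9]
contact_force: [0.5, 0.7, -0.5]
gripper_width: 0.0003
```

>>> {"api": "step_arm", "payload": {
  "steps": [
    [[0.08,-0.05,0],0],
    [[0.08,-0.05,0],0],
    [[0,0,0],0],
    [[0,0,0],0]
  ]
}}

```text
time_s: 33.28
tcp_pos: [0.5827, 0.0411, 0.1401]
eef_rot: [104.1, 90.0, -162.1]
contact_force: [-6.3, 1.1, 9.2]
gripper_width: 0.0004
```

About 11 N square to the bed, so the bar is on its stop. I back off and look.

>>> {"api": "step_arm", "payload": {
  "steps": [
    [[0.05,-0.02,0],0],
    [[0,0,0],0],
    [[0,0,0],0]
  ]
}}

```text
time_s: 33.53
tcp_pos: [0.5828, 0.0411, 0.1398]
eef_rot: [109.4, 90.0, -156.7]
contact_force: [-8.8, 0.8, 15.5]
gripper_width: 0.0004
```

>>> {"api": "step_arm", "payload": {
  "steps": [
    [[-0.3,0.16,0],0],
    [[-0.8,0.4,0],0],
    [[-1,0.5,0],0],
    [[-1,0,0],0],
    [[-1,0,0],0],
    [[-1,0,0.5],0],
    [[-1,0,1],0],
    [[-1,0,1],0],
    [[-0.5,0,1],0],
    [[-0.5,0,1],0],
    [[0,0,1],0],
    [[0,0,1],0],
    [[0,0,1],0],
    [[0,0,1],0],
    [[0,0,0.5],0],
    [[0,0,0],0],
    [[0,0,0],0]
  ]
}}

```text
time_s: 34.95
tcp_pos: [0.5503, 0.2196, 0.3001]
eef_rot: [124.2, 90.0, -141.9]
contact_force: [0.2, -0.7, 0.0]
gripper_width: 0.0002
```

```bash
python3 - <<'E'
from bar import *
s,_,m,im=look("w20")
cv2.imwrite("pics/w20c.png",zoom(im,150,20,350,230,2.8))
t=capture("scene"); cv2.imwrite("pics/sc20.png",zoom(t,290,60,440,210,4)); cv2.imwrite("pics/top20.png",capture("top"))
B=lambda y,z,x=0: BO+Rm@np.array([x,y,z])/1
print("expected closed grip px wrist", proj(m,[B(-.110,.039),B(-.130,.039),B(.08,.037)]).round(0).tolist(), "q=.05", proj(m,[BO+Rm@np.array([0,.08-.21*np.cos(.05),.039+.21*np.sin(.05)])]).round(1))
E
```

```text
t 34.95 tcp [0.5503 0.2196 0.3001] H 183.90158232809026 x [-0. -0. -1.] w 0.0002 F [ 0.2 -0.7  0. ]
expected closed grip px wrist [[235.0, -15.0], [234.0, -37.0], [237.0, 176.0]] q=.05 [[238.9 -41.6]]
```

View pics/w20c.png

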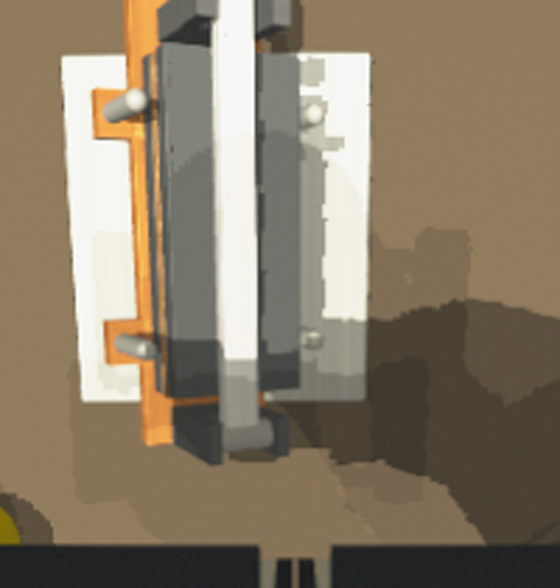

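View pics/sc20.png

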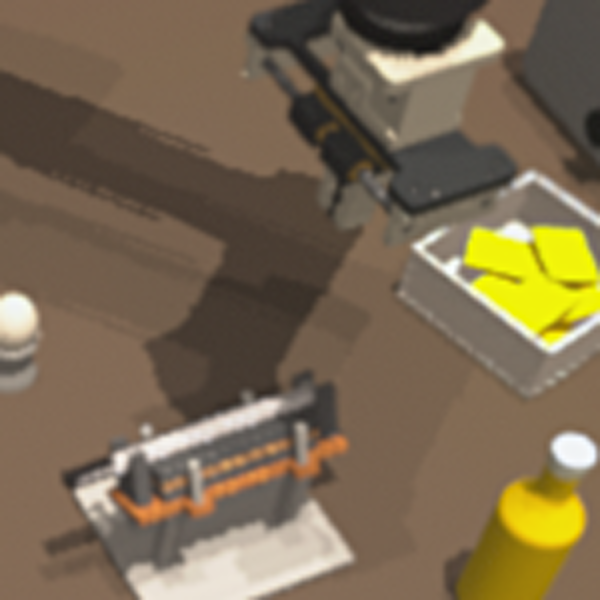

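View pics/top20.png

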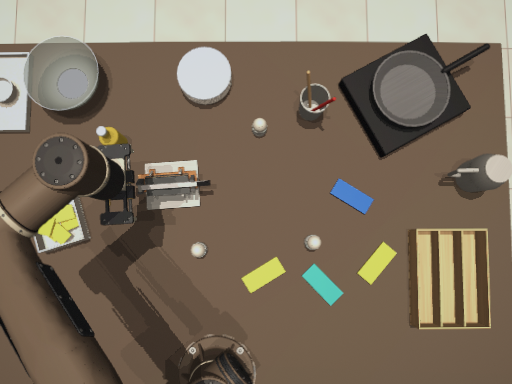

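```bash
python3 - <<'E'
from plant import *
s=get_state(); print(s['contact_force'],s['time_s']); print(close_job())
E
```

```text
[-0.28019903  0.77474695 -0.25605491] 35.1
the job is handed in; nothing more can be done
None
```

The job is handed in at 35.1 s, and my last checks indicate the stack is in place with the bar home. No verdict is reported.

**What I did:** The tool could only point straight down. So I carried the cork, then the slate, level into the slot along the bed's normal. I set each one's upslope edge down first, eased it over at low grip force, then released it. I swung the bar over with the closed fingers, pressed it onto its stop and backed off.

**Last checks:**
- **Cork:** flat in the cradle, at about x −3.7, y +1.7 mm in the bed frame.
- **Top slate:** flat on the cork at about x −3.7, y −0.3 mm, with no overhang in the picture. I measured this before closing the bar. The last picture shows the stack looking the same with the bar across it.
- **Bar:** stopped hard, with about 18 N square to the bed. The fingertip height at contact was within about 1.5 mm of where it should be with the bar closed, against about 9 mm too high at 0.05 rad. The pictures show the bar lying in the fork. I had no direct reading of the bar angle.
- **Bystanders and arm:** the eggs and bottle look unmoved in the last top view. The arm stood clear with under 1 N on the tool.

**What disagreed:**
- The cork first touched about 4 mm lower than I had calculated.
- The slate briefly pressed with about 25 N on the wrist before it rolled over.
- The top and wrist cameras placed the bed about 3 mm apart. I used the wrist view.

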